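Make up the run kit and the dark-control kit

ROBOT

A 6-joint arm with a two-finger parallel gripper is mounted at the origin on the work surface. World frame = base frame: x ahead of the robot, y to its left, z up, the work surface at z = 0. Lengths are in m, angles in degrees, forces in N, time in s.
With the tool pointing down it reaches from about 0.35 to 0.875 m from the base axis. Payload 4.2 kg.
Tool frame: the origin (TCP) lies midway between the tips of the shut fingers; the grasp point (between the pads) lies 19 mm behind it (r.pinch_z is the distance from the TCP to the grasp point, in m); z points along the fingers, y is the line along which they close (so a half turn about z gives the same grasp; the last joint's range is limited). The gripper opens to 87 mm and grips with 3 to 60 N. Pads are 19 mm wide; open, the fingers measure 117 mm over their backs; the gripper's body (75 mm by 190 mm) begins 51 mm behind the grasp point.
Start: joints at [14.817, 22.042, 0.453, 0, -68.411, -14.817], TCP at [0.625, 0, 0.223] pointing down, gripper open.
Joint ranges: [-179.83, 179.83], [-69.29, 118.12], [-61.27, 80.66], [-181.25, 117.63], [-171.15, -9.14], [-177.46, 177.46]. Speed limits (degrees/s): [159.86, 159.86, 180, 180, 180, 180].

INTERFACE

Orientations are given as a 3x3 rotation matrix whose columns are the frame's x, y, z axes.
In Python, from station import r, imaging, models gives the robot as it stands. The module is installed in compiled form; this text tells all that it offers.
- The arm moves only by the tool apply_moves, never from a script. Its argument "moves" is a list of rows, each a list of 2 entries, a list of its own where there are three numbers: the shift along the tool's x, y, z in m, then the turn about the tool's z in degrees. A call has 1 to 5 rows; each row shifts and turns the commanded pose from where the row before left it, along the tool's axes as they then stand; what a row does not reach is not made up. A row lasts 1/12 s, in which the tool goes at most 41.7 mm and 7.16 degrees, less where a joint would pass 70% of its speed; a pose out of reach is approached as far as the arm can. A call is refused whole if a number of a shift passes 0.0417 or a number of a turn 7.16, either way. A call with a gripper value outside its range is refused whole. "hand" is the finger opening in m, from 0 to 0.087, set as the call begins (left out, the last holds). The fingers move at their own pace and stop on an object; the grip force is fixed at half the most. Time passes only in rows, so rows that do not move let the fingers close. It gives the time, the measured TCP pose, the force, the opening and the grip force at its end, in the units of the state.
- r.sense(): the state, without advancing time (a new reading comes with each control period).
- imaging.capture(name): name is "scene" or "side" or "wrist"; returns a dict with "frame" (384x512x3 uint8, blue, green, red), "intrinsics" (3x3 intrinsics, pixels), "dist" ([k1, k2, p1, p2, k3] as OpenCV has them; the pictures are not rectified), "eye" and "orientation" of the camera in the world. Camera axes: x right, y down, z forward; pixel columns grow to the right and rows downward; lengths in m; the calibration is good to about 2 mm. A picture is of the moment at which its call begins. There is no depth.
- r.finish_job(): hands the job in; it is judged then, once.
Trained networks look in a picture, given as the dict that the camera call returned (one of the last four; its "shot" number tells which), for a name from the list of things; names that differ only in an ending like _2 or _b are one class to them, and where a whole thing is asked for, a point or a joint stands for the part that bears it (a point fixed in the world has none). Each returns a list of dicts, best first, with "confidence" (0 to 1); they miss things now and then, are a little off and sometimes report something else, mostly with a low value. They report only what shows in the picture. A call takes as long as a camera call. They do not tell look-alikes from the thing itself.
- models.cut_out(picture, target): "region" (384x512 bool, what is visible of it) and "extent" ([left, top, width, height] as shares, 0 to 1, of the picture: columns of its width, rows of its height, round what is visible of it).
- models.place_of(picture, target): "at" ([column, row] as shares, 0 to 1, of the picture: columns of its width, rows of its height: a listed point, or the origin of a listed thing).
The state is a dict: "time_s": time; "joints": joint angles; "joint_velocities": joint speeds; "effort": joint torques, N m; "tcp_pos": TCP position; "ee_rot": TCP orientation; "wrist_force": force on the tool from outside, world axes, zero at the start; "moment": the same for the moment, N m; "gripper_width": opening from 0.0 (shut) to 1.0 (fully open); "gripper_force": force on a finger pad.
Only numpy, scipy, OpenCV 4.12 (cv2) and the standard library are available. Lean on these libraries where they do the work, as an engineer would, in place of code of your own. Each camera call takes 0.05 s, during which the arm holds its last target. There are 200 camera calls.

TASK

Make up two sample kits for the UV reactor. White tray: the clear bottle with the red cap and the yellow dose logger, one in each compartment. Blue tray: stand the blue-capped vial in the open canister, close the canister lid over it right down on the flange and turn it so that its bar lines up with the red marks, and put the amber bottle in the free compartment beside it; everything upright, the glass set down gently and never dropped, and the green-capped vial and the red hose cap left where they are.

Things in the scene. Friction and masses are not known exactly. Their poses are not given: they have to be found in the camera images.
- white_tray: White plastic kit tray, fixed to the bench, 102 x 182 mm (its x, y) and 14 mm high, walls 4 mm, floor 4 mm thick. A low divider along its x axis at y = 0 makes two equal compartments, each 94 mm (x) by 85 mm (y), centred at y = +45 and y = -45 mm. Origin: centre of its underside, z up.
- blue_tray: Blue kit tray, fixed to the bench, same outer size: 102 x 182 mm (its x, y), 14 mm high, walls and floor 4 mm. A divider at y = +9 mm separates the canister's compartment (94 x 94 mm, centred at y = -40 mm, holding the canister base) from the free bottle compartment (94 x 76 mm, centred at x = 0, y = +49 mm). Origin: centre of its underside, z up.
- canister_base: Open metal canister bottom, bolted into the blue tray. Flange 88 mm across, 10 mm high, red marks on it 40 mm out along its +x and -x. Neck 54 mm outside, 46 mm inside, rounded rim 30 mm up; inner floor 6 mm up. Outside the neck two lugs at +y and -y, 44 degrees wide, out to radius 31 mm, 21 to 26 mm up. Origin: centre of underside (4 mm above the bench), z up.
- canister_lid: Steel shell open below, 72 mm across, 62 tall (inside 66, 58 deep). On top a black bar with red ends along its x: 54 long, 12 wide, 20 high. 0.22 kg. Origin: rim centre, z up. Inner lugs at +-y, as on the base: it goes down (2 mm play, rim on flange, origin 10 mm above the base's) only with bar across the marks (+-35 deg), then turns freely either way, no stop, to lock with bar along the marks.
- blue_vial: Small clear-glass vial with a blue cap, diameter 28 mm, 58 mm tall; glass straight up to 41 mm, cap 25 mm across from 44.5 mm up. It stands in the canister base with 9 mm to spare all round, 34 mm of it above the neck. Origin: centre of its underside, z up.
- clear_bottle: Clear-glass sample bottle with a ribbed red screw cap and a white label, diameter 44 mm, 82 mm tall; straight up to 54 mm, cap 35 mm across. About 0.13 kg. Origin: centre of its underside, z up.
- amber_bottle: Amber (brown) glass bottle with a white screw cap and a white label, diameter 44 mm, 80 mm tall; straight up to 54 mm, cap 29 mm across. About 0.13 kg. Origin: centre of its underside, z up.
- dose_logger: UV dose logger: a yellow upright puck with a black top and a round white window, diameter 40 mm (36 mm above 34 mm), 40 mm tall. Origin: centre of its underside, z up.
- green_vial: Spare vial, like the blue one (28 mm across, 58 mm tall) but with a green cap. Not wanted; stays where it is. Origin: centre of its underside, z up.
- hose_cap: Hose connection cap: a ribbed red disc 46 mm across and 22 mm high with a white hose barb standing on it, 56 mm tall in all. Not wanted; stays where it is. Origin: centre of its underside, z up.
There are look-alikes about, which are no part of the job. What is shaped like the blue_vial but purple is not meant. Leave any turquoise look-alike of the clear_bottle alone.

How it is judged (in metres and radians):
At the end, for the whole second after the job is handed in: Clear bottle and logger stand in different white compartments, amber bottle in the free blue one, each on the floor, within 0.1 rad of upright. Vial stands in the canister (13 mm of its axis); lid down on the flange within 3 mm, 6 mm of the axis, bar within 0.3 rad of the red marks. All at rest (((x of clear_bottle in the frame of white_tray between -0.03 and 0.03 m and y of clear_bottle in the frame of white_tray between 0.018 and 0.071 m and z of clear_bottle in the frame of white_tray between 0.001 and 0.008 m and angle between each of clear_bottle, dose_logger's own z axis and vertical below 0.1 rad and x of dose_logger in the frame of white_tray between -0.03 and 0.03 m and y of dose_logger in the frame of white_tray between -0.071 and -0.018 m and z of dose_logger in the frame of white_tray between 0.001 and 0.008 m) or (x of clear_bottle in the frame of white_tray between -0.03 and 0.03 m and y of clear_bottle in the frame of white_tray between -0.071 and -0.018 m and z of clear_bottle in the frame of white_tray between 0.001 and 0.008 m and angle between each of clear_bottle, dose_logger's own z axis and vertical below 0.1 rad and x of dose_logger in the frame of white_tray between -0.03 and 0.03 m and y of dose_logger in the frame of white_tray between 0.018 and 0.071 m and z of dose_logger in the frame of white_tray between 0.001 and 0.008 m)) and x of amber_bottle in the frame of blue_tray between -0.03 and 0.03 m and y of amber_bottle in the frame of blue_tray between 0.029 and 0.069 m and z of amber_bottle in the frame of blue_tray between 0.001 and 0.008 m and angle between amber_bottle's own z axis and vertical below 0.1 rad and horizontal distance between blue_vial and canister_base below 0.013 m and z of blue_vial in the frame of canister_base between 0.003 and 0.01 m and angle between blue_vial's own z axis and vertical below 0.12 rad and horizontal distance between canister_lid and canister_base below 0.006 m and z of canister_lid in the frame of canister_base between 0.007 and 0.013 m and angle between canister_lid's own z axis and vertical below 0.06 rad and angle between the x axis of canister_lid and the x axis of canister_base, either way round below 0.3 rad and linear speed of each of clear_bottle, amber_bottle, dose_logger, blue_vial, canister_lid below 0.02 m/s and angular speed of each of clear_bottle, amber_bottle, dose_logger, blue_vial, canister_lid below 0.3 rad/s); the robot touches nothing.
It fails at once if the green-capped vial is pushed more than 25 mm away or knocked over (distance of green_vial from where it was at the start of the episode above 0.025 m or angle between green_vial's own z axis and vertical above 0.5 rad).
It fails at once if the red hose cap is pushed more than 25 mm away or knocked over (distance of hose_cap from where it was at the start of the episode above 0.025 m or angle between hose_cap's own z axis and vertical above 0.5 rad).
It fails at once if the clear bottle is dropped: out of the fingers and moving faster than 0.7 m/s (linear speed of clear_bottle above 0.7 m/s and contact force between the fingers and clear_bottle below 0.01 N).
It fails at once if the amber bottle is dropped: out of the fingers and moving faster than 0.7 m/s (linear speed of amber_bottle above 0.7 m/s and contact force between the fingers and amber_bottle below 0.01 N).
It fails at once if the blue-capped vial is dropped: out of the fingers and moving faster than 0.7 m/s (linear speed of blue_vial above 0.7 m/s and contact force between the fingers and blue_vial below 0.01 N).
It also fails if it takes over 131 s, if anything falls off the work surface, if the arm or the gripper's body presses on something with over 40 N, if the wrist force passes 120 N, or if a joint passes its speed limit or range.

## Working session

There is one attempt and no reset: what is moved stays moved. The work goes in short steps, Python scripts to look and compute and a tool call to move; the robot and the scene stay as the last step left them, time stands still between calls to the robot, and variables do not carry over. Pictures are saved under pics/ and viewed, at most 14 in all, crops included, and the job is handed in when it is done.

Besides the shell and the picture viewer there is one more tool, called by a JSON object that holds its "op" and its "data", one argument or row to a line. apply_moves: Moves the arm, as the interface text tells. Its arguments: {"type":"object","properties":{"moves":{"type":"array"},"hand":{"type":"number"}},"required":["moves"]}

```bash
mkdir -p pics; cat > h.py <<'E'
import numpy as np, cv2
from station import r, imaging, models
def ray(c,uv):
    p=cv2.undistortPoints(np.array([[uv]],float),np.array(c["intrinsics"],float),np.array(c["dist"],float))[0,0]
    R=np.array(c["orientation"],float); d=R@np.array([p[0],p[1],1.0]); return np.array(c["eye"],float),d/np.linalg.norm(d)
def onz(c,uv,z):
    e,d=ray(c,uv); return e+d*(z-e[2])/d[2]
def tri(obs):
    A=np.zeros((3,3));b=np.zeros(3);L=[]
    for c,uv in obs:
        e,d=ray(c,uv);P=np.eye(3)-np.outer(d,d);A+=P;b+=P@e;L.append((P,e))
    x=np.linalg.solve(A,b);return x,[float(np.linalg.norm(P@(x-e))) for P,e in L]
def proj(c,X):
    R=np.array(c["orientation"],float);t=-R.T@np.array(c["eye"],float)
    return cv2.projectPoints(np.array([X],float),cv2.Rodrigues(R.T)[0],t,np.array(c["intrinsics"],float),np.array(c["dist"],float))[0].reshape(-1,2)[0]
E
cat > a.py <<'E'
from h import *
np.set_printoptions(precision=3,suppress=True)
names="white_tray blue_tray canister_base canister_lid blue_vial clear_bottle amber_bottle dose_logger green_vial hose_cap".split()
cs={}
for n in ["scene","side","wrist"]:
    c=imaging.capture(n);cs[n]=c;cv2.imwrite(f"pics/{n}0.png",cv2.resize(c["frame"],(800,600)))
    print(n,c["eye"],np.array(c["orientation"]).tolist()[2])
    for t in names:
        print(n,t,[(np.round(np.array(o["at"])*[512,384],1).tolist(),round(o["confidence"],2),np.round(onz(c,np.array(o["at"])*[512,384],0),3).tolist()[:2]) for o in models.place_of(c,t)])
s=r.sense();print(s["time_s"],s["tcp_pos"],s["ee_rot"],s["wrist_force"],r.pinch_z)
E
python3 a.py
```

```text
scene [ 1.285 -0.205  0.772] [-0.00011259502517872678, -0.7016018275874094, -0.7125691986385376]
scene white_tray [([133.1, 186.5], 0.88, [0.477, -0.261])]
scene blue_tray [([209.4, 226.1], 0.68, [0.637, -0.121])]
scene canister_base [([336.5, 138.8], 0.91, [0.452, 0.238])]
scene canister_lid [([263.3, 214.7], 0.96, [0.638, -0.006])]
scene blue_vial [([174.7, 248.9], 0.88, [0.675, -0.2]), ([146.1, 232.8], 0.64, [0.619, -0.249])]
scene clear_bottle [([326.3, 201.7], 0.81, [0.641, 0.135]), ([315.6, 235.9], 0.69, [0.722, 0.079])]
scene amber_bottle [([266.7, 158.2], 0.78, [0.472, 0.052])]
scene dose_logger [([207.3, 228.5], 0.66, [0.642, -0.126])]
scene green_vial [([365.6, 193.7], 0.74, [0.643, 0.227])]
scene hose_cap [([216.0, 165.2], 0.59, [0.462, -0.067])]
side [0.246 0.405 0.668] [0.015801326925547615, -0.6529341221019282, -0.7572498598628965]
side white_tray [([335.4, 165.9], 0.87, [0.485, -0.257]), ([266.5, 248.0], 0.69, [0.476, 0.056])]
side blue_tray [([202.1, 332.2], 0.65, [0.459, 0.277])]
side canister_base [([215.3, 320.3], 0.6, [0.455, 0.245])]
side canister_lid [([230.2, 1
[... 627 characters left out ...]
8373, 0.2731785951768352, -0.9619633167493338]
wrist white_tray []
wrist blue_tray []
wrist canister_base [([356.6, 310.3], 0.59, [0.458, 0.241])]
wrist canister_lid [([247.7, 162.9], 0.73, [0.636, -0.006])]
wrist blue_vial [([207.1, 2.0], 0.55, [0.684, -0.204])]
wrist clear_bottle [([246.4, 245.3], 0.92, [0.639, 0.121]), ([187.6, 216.5], 0.83, [0.726, 0.074])]
wrist amber_bottle [([355.4, 200.3], 0.65, [0.479, 0.049])]
wrist dose_logger [([248.2, 69.9], 0.56, [0.634, -0.127])]
wrist green_vial [([354.7, 200.1], 0.29, [0.48, 0.049])]
wrist hose_cap [([373.3, 124.3], 0.68, [0.465, -0.059])]
1.65 [ 0.625 -0.     0.223] [[-0. -1. -0.]
 [-1.  0. -0.]
 [ 0.  0. -1.]] [-0.383 -0.963 -0.489] 0.0187
```

View pics/scene0.png

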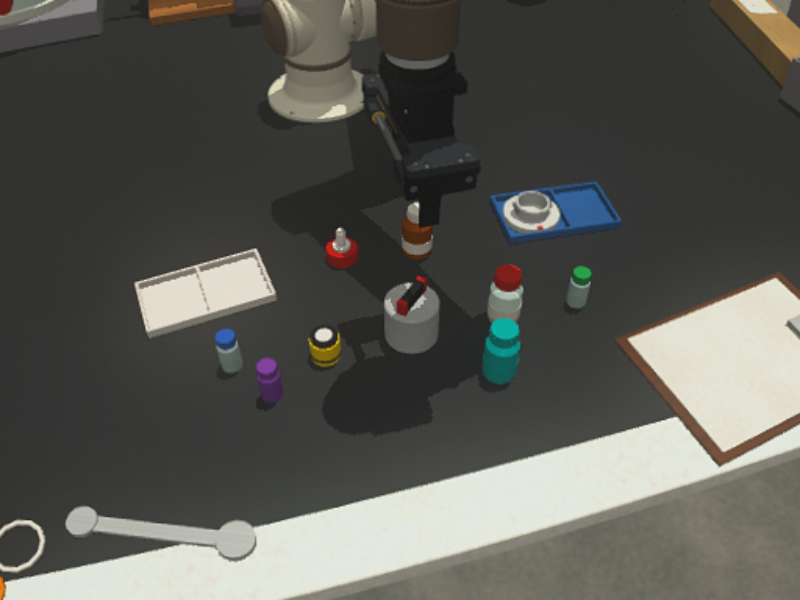

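View pics/side0.png

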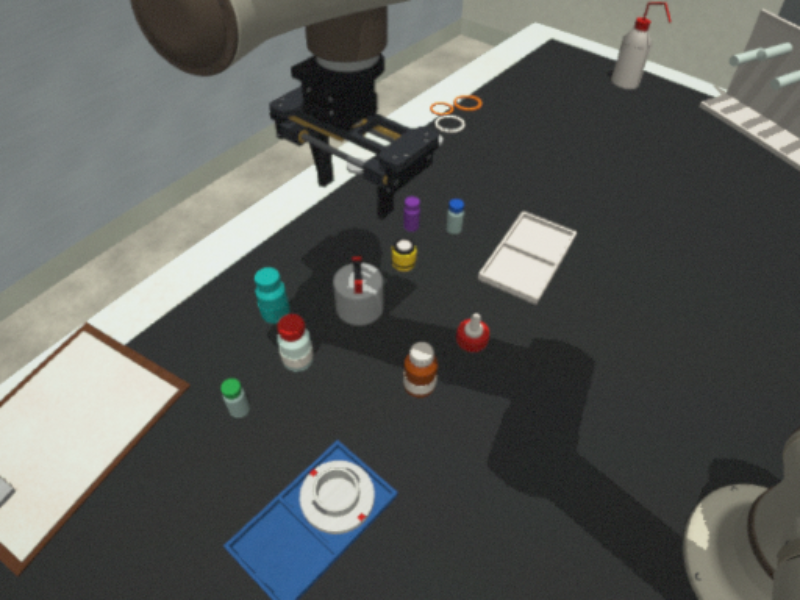

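View pics/wrist0.png

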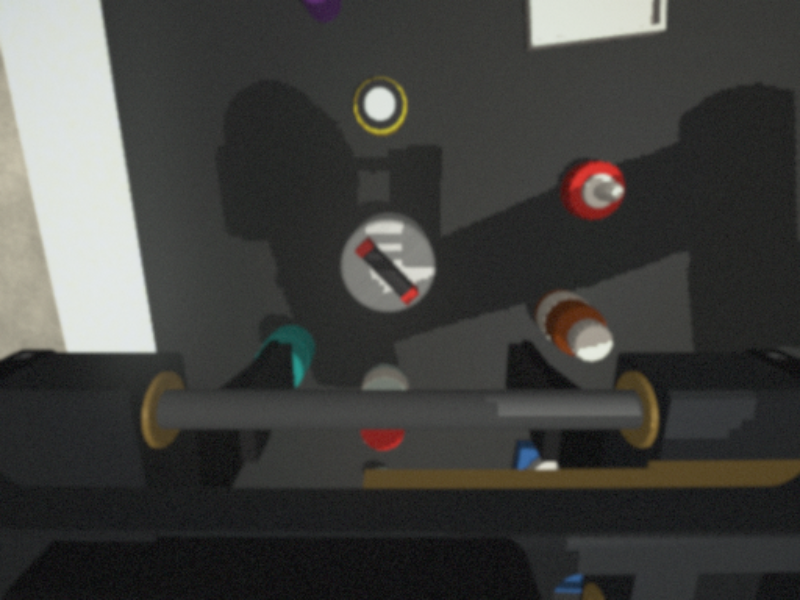

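The blue cap is at scene (229,338)/800, with a purple look-alike at (267,368). The red-capped clear bottle is at scene (506,290), with the turquoise one in front at (502,350). The logger is at (325,343), lid (412,315), amber (417,232), white tray (205,290) and blue tray with base (553,212). I'll fit silhouettes of the known shapes in two views, with z left free as a check.

```bash
cat > fit.py <<'E'
from h import *
from scipy.optimize import minimize
S={"clear_bottle":[(22,0),(22,54),(17.5,60),(17.5,82)],"amber_bottle":[(22,0),(22,54),(14.5,62),(14.5,80)],
"blue_vial":[(14,0),(14,41),(12.5,44.5),(12.5,58)],"green_vial":[(14,0),(14,41),(12.5,44.5),(12.5,58)],"dose_logger":[(20,0),(20,34),(18,34),(18,40)],
"hose_cap":[(23,0),(23,22),(5,22),(5,56)],"canister_lid":[(36,0),(36,62)]}
th=np.linspace(0,2*np.pi,40,endpoint=False)
def parts(n,p):
    if "tray" in n:
        a=p[3];R=np.array([[np.cos(a),-np.sin(a)],[np.sin(a),np.cos(a)]])
        q=(R@(np.array([[1,1],[1,-1],[-1,-1],[-1,1]])*[.051,.091]).T).T
        return [np.array([[x+p[0],y+p[1],p[2]+z] for z in (0,.014) for x,y in q])]
    o=[]
    for (r1,z1),(r2,z2) in zip(S[n],S[n][1:]):
        o.append(np.concatenate([np.c_[p[0]+r/1e3*np.cos(th),p[1]+r/1e3*np.sin(th),np.full(40,p[2]+z/1e3)] for r,z in ((r1,z1),(r2,z2))]))
    return o
def sil(c,n,p,k=4):
    R=np.array(c["orientation"],float);rv=cv2.Rodrigues(R.T)[0];t=-R.T@np.array(c["eye"],float)
    m=np.zeros((384,512),np.uint8)
    for P in parts(n,p):
        q=cv2.projectPoints(P,rv,t,np.array(c["intrinsics"],float),np.array(c["dist"],float))[0]
        cv2.fillConvexPoly(m,np.round(cv2.convexHull(q.astype(np.float32))*16).astype(np.int32),255,cv2.LINE_AA,4)
    return m/255.
def regs(cs,n,xy):
    L=[]
    for c in cs:
        p=list(xy)+[0]+([-.1] if "tray" in n else []); m=sil(c,n,p)>.5
        b=max(models.cut_out(c,n),key=lambda o:(m&np.array(o["region"],bool)).sum(),default=None)
        if b is not None:
            g=np.array(b["region"],bool); L.append((c,g,(m&g).sum()/(m|g).sum()))
    return L
def fit(cs,n,xy,zfree=True):
    L=[(c,cv2.GaussianBlur(g.astype(float),(0,0),1)) for c,g,i in regs(cs,n,xy) if i>.15]
    def f(v):
        p=[v[0],v[1],v[2] if zfree else 0]+list(v[3:])
        return sum(((cv2.GaussianBlur(sil(c,n,p),(0,0),1)-g)**2).sum()/g.sum() for c,g in L)
    best=None
    for a in ([-.5,-.25,0,.25,.5] if "tray" in n else [None]):
        x0=np.array(list(xy)+[0.]+([a] if a is not None else []))
        sx=np.vstack([x0]+[x0+d for d in np.diag([.012,.012,.006,.2][:len(x0)])])
        q=minimize(f,x0,method="Nelder-Mead",options=dict(initial_simplex=sx,xatol=2e-4,fatol=1e-4,maxiter=250))
        if best is None or q.fun<best.fun: best=q
    return best.x,best.fun,len(L)
E
cat > b.py <<'E'
from fit import *
np.set_printoptions(precision=4,suppress=True)
cs=[imaging.capture("scene"),imaging.capture("side")]
G=dict(white_tray=(.48,-.26),blue_tray=(.46,.275),canister_lid=(.637,-.007),blue_vial=(.622,-.253),clear_bottle=(.638,.125),amber_bottle=(.475,.053),dose_logger=(.64,-.122),green_vial=(.645,.23),hose_cap=(.459,-.058))
for n,g in G.items():
    print(n,*fit(cs,n,g))
for w in "bv","lid","base","cb":
    pass
# red blobs
for nm,c in zip(("scene","side"),cs):
    f=c["frame"].astype(int);m=((f[...,2]>110)&(f[...,2]>2.2*f[...,1])&(f[...,2]>2.2*f[...,0])).astype(np.uint8)
    k,l,st,ce=cv2.connectedComponentsWithStats(m)
    print(nm,[(ce[i].round(1).tolist(),int(st[i,4]),onz(c,ce[i],.014)[:2].round(3).tolist()) for i in range(1,k) if st[i,4]>=2])
sc=cs[0]["frame"]
a=cv2.resize(sc[195:265,125:235],None,fx=3.6,fy=3.6,interpolation=cv2.INTER_CUBIC);b=cv2.resize(sc[160:250,290:400],(a.shape[1],int(90*3.6)),interpolation=cv2.INTER_CUBIC)
h=max(a.shape[0],b.shape[0]);pad=lambda i:cv2.copyMakeBorder(i,0,h-i.shape[0],0,0,cv2.BORDER_CONSTANT)
cv2.imwrite("pics/crop1.png",np.hstack([pad(a),pad(b)]))
E
python3 b.py
```

```text
white_tray [ 0.4828 -0.2663  0.0001  0.1167] 0.029888729391201668 2
blue_tray [ 0.4581  0.2823  0.0012 -0.0681] 0.021458043231179533 2
canister_lid [ 0.6569 -0.0303 -0.0374] 0.009649250297541408 1
blue_vial [ 0.6236 -0.2452  0.0001] 0.20529287286135428 2
clear_bottle [0.6376 0.1249 0.0023] 0.1365559730653988 2
amber_bottle [ 0.4784  0.0483 -0.0024] 0.25337788548476153 2
dose_logger [ 0.6401 -0.1239 -0.0001] 0.040272996380637846 2
green_vial [ 0.6415  0.2331 -0.0007] 0.14982801055760625 2
hose_cap [ 0.463  -0.0617  0.0001] 0.1346434834417471 2
scene [([345.2, 145.4], 5, [0.495, 0.24]), ([217.7, 159.7], 109, [0.46, -0.062]), ([325.4, 174.6], 157, [0.575, 0.157]), ([269.2, 178.2], 16, [0.551, 0.034]), ([257.0, 193.0], 15, [0.587, -0.005])]
side [([426.8, 7.0], 11, [0.668, -1.509]), ([411.5, 13.0], 30, [0.698, -1.369]), ([410.7, 17.7], 3, [0.68, -1.311]), ([227.5, 165.0], 4, [0.697, -0.071]), ([228.8, 180.4], 16, [0.66, -0.033]), ([185.5, 209.0], 209, [0.679, 0.097]), ([302.6, 213.3], 130, [0.463, -0.061]), ([200.3, 302.1], 9, [0.497, 0.239]), ([231.0, 330.5], 8, [0.416, 0.245])]
```

View pics/crop1.png

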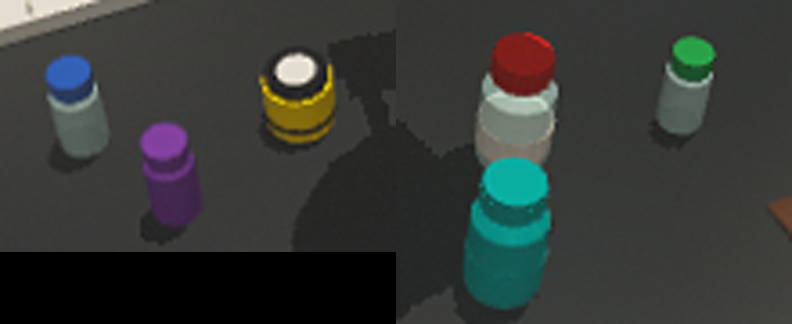

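The crop confirms the targets: blue cap (left panel 70,80) against purple (165,145), and red-capped clear bottle (522,100) against turquoise (513,200). I'll start with the clear bottle at (0.638, 0.125).

{"op": "apply_moves", "data": {
  "moves": [
    [[-0.025, -0.0025, 0.016], 0],
    [[-0.025, -0.0025, 0.016], 0],
    [[-0.025, -0.0025, 0.016], 0],
    [[-0.025, -0.0025, 0.016], 0],
    [[-0.025, -0.0025, 0.016], 0]
  ],
  "hand": 0.075
}}

```text
time_s: 3.07
tcp_pos: [0.6376, 0.1261, 0.142]
ee_rot: [[-0.0, -1.0, 0.0], [-1.0, 0.0, 0.0], [-0.0, -0.0, -1.0]]
wrist_force: [-0.3, -0.1, 0.0]
gripper_width: 0.869
gripper_force: 0.0
```

{"op": "apply_moves", "data": {
  "moves": [
    [[0, 0, 0], 0],
    [[0, 0, 0.0], 0]
  ]
}}

```text
time_s: 3.23
tcp_pos: [0.6369, 0.126, 0.1411]
ee_rot: [[0.002, -1.0, -0.002], [-1.0, -0.002, -0.001], [0.001, 0.003, -1.0]]
wrist_force: [0.3, -0.2, 0.1]
gripper_width: 0.864
gripper_force: 0.0
```

```bash
cat > w.py <<'E'
from fit import *
import sys
np.set_printoptions(precision=4,suppress=True)
# python3 w.py cams name x y [zfixed]
cs=[imaging.capture(n) for n in sys.argv[1].split(",")]
n=sys.argv[2]; xy=(float(sys.argv[3]),float(sys.argv[4]))
print(n,*fit(cs,n,xy,len(sys.argv)<6)); s=r.sense(); print(s["time_s"],s["tcp_pos"],s["gripper_width"],s["wrist_force"])
E
python3 w.py wrist clear_bottle .638 .125 0
python3 - <<'E'
from h import *
sc=[np.array([269.2,178.2]),np.array([257.0,193.0])];sd=[np.array([227.5,165.0]),np.array([228.8,180.4])]
a=imaging.capture("scene");b=imaging.capture("side")
for i,j in ((0,0),(0,1),(1,0),(1,1)): print(i,j,tri([(a,sc[i]),(b,sd[j])]))
print([o[:2] for o in (onz(a,sc[0],.074),onz(a,sc[1],.074),onz(b,sd[0],.074),onz(b,sd[1],.074))])
E
```

```text
clear_bottle [0.6391 0.1211 0.0005] 0.02715511105265659 1
3.3333 [0.6378 0.1248 0.143 ] 0.8625911219843674 [-0.856  -0.9305  0.272 ]
0 0 (array([0.63590773, 0.00072921, 0.10571399]), [0.005401794391167245, 0.005401794391167236])
0 1 (array([0.61689436, 0.0122584 , 0.08189676]), [8.124835364867194e-07, 8.124835364300362e-07])
1 0 (array([ 0.65011553, -0.02236368,  0.08211715]), [0.0005055549372457667, 0.0005055549372457748])
1 1 (array([ 0.63073714, -0.01108566,  0.05650028]), [0.006364887327762864, 0.006364887327762864])
[array([0.6092439 , 0.01474612]), array([ 0.64226294, -0.02060042]), array([ 0.65588142, -0.02777011]), array([0.62188734, 0.00696601])]
```

{"op": "apply_moves", "data": {
  "moves": [
    [[0.002, -0.0005, 0.024], 0],
    [[0, 0, 0.024], 0],
    [[0, 0, 0.024], 0],
    [[0, 0, 0.024], 0],
    [[0, 0, 0.016], 0]
  ]
}}

```text
time_s: 3.85
tcp_pos: [0.6374, 0.1217, 0.0292]
ee_rot: [[-0.002, -1.0, -0.001], [-1.0, 0.002, -0.0], [0.0, 0.001, -1.0]]
wrist_force: [0.1, 0.3, 0.4]
gripper_width: 0.861
gripper_force: 0.0
```

{"op": "apply_moves", "data": {
  "moves": [
    [[0, 0, 0.007], 0],
    [[0, 0, 0], 0]
  ]
}}

```text
time_s: 4.02
tcp_pos: [0.6373, 0.1218, 0.0224]
ee_rot: [[-0.001, -1.0, -0.002], [-1.0, 0.001, -0.001], [0.001, 0.002, -1.0]]
wrist_force: [0.1, 0.6, 0.6]
gripper_width: 0.861
gripper_force: 0.0
```

{"op": "apply_moves", "data": {
  "moves": [
    [[0, 0, 0], 0],
    [[0, 0, 0], 0],
    [[0, 0, 0], 0],
    [[0, 0, 0], 0],
    [[0, 0, 0], 0]
  ],
  "hand": 0.0
}}

```text
time_s: 4.43
tcp_pos: [0.6384, 0.1233, 0.0245]
ee_rot: [[0.0, -1.0, 0.002], [-1.0, -0.0, 0.001], [-0.001, -0.002, -1.0]]
wrist_force: [-0.2, -0.7, -0.3]
gripper_width: 0.569
gripper_force: 0.0
```

{"op": "apply_moves", "data": {
  "moves": [
    [[0, 0, 0], 0],
    [[0, 0, 0], 0],
    [[0, 0, 0], 0]
  ]
}}

```text
time_s: 4.68
tcp_pos: [0.6384, 0.1232, 0.0242]
ee_rot: [[0.0, -1.0, 0.001], [-1.0, -0.0, 0.0], [-0.0, -0.001, -1.0]]
wrist_force: [-1.3, 0.9, 3.0]
gripper_width: 0.499
gripper_force: 30.0
```

{"op": "apply_moves", "data": {
  "moves": [
    [[0, 0, -0.01], 0],
    [[0, 0, -0.03], 0],
    [[0, 0, -0.035], 0],
    [[0, 0, -0.035], 0],
    [[0, 0, -0.025], 0]
  ]
}}

```text
time_s: 5.1
tcp_pos: [0.6386, 0.1231, 0.1622]
ee_rot: [[0.0, -1.0, 0.003], [-1.0, -0.0, 0.001], [-0.001, -0.003, -1.0]]
wrist_force: [0.7, 1.0, -1.3]
gripper_width: 0.492
gripper_force: 30.0
```

{"op": "apply_moves", "data": {
  "moves": [
    [[0.012, 0.004, 0], 0],
    [[0.022, 0.008, 0], 0],
    [[0.026, 0.009, 0], 0],
    [[0.026, 0.009, 0], 0],
    [[0.026, 0.009, 0], 0]
  ]
}}

```text
time_s: 5.52
tcp_pos: [0.5976, 0.0099, 0.1581]
ee_rot: [[0.0, -1.0, -0.002], [-1.0, -0.0, 0.0], [-0.0, 0.002, -1.0]]
wrist_force: [0.6, -0.1, -1.1]
gripper_width: 0.498
gripper_force: 30.0
```

{"op": "apply_moves", "data": {
  "moves": [
    [[0.026, 0.009, 0], 0],
    [[0.026, 0.009, 0], 0],
    [[0.026, 0.009, 0], 0],
    [[0.026, 0.009, 0], 0],
    [[0.026, 0.009, 0], 0]
  ]
}}

```text
time_s: 5.93
tcp_pos: [0.5525, -0.1202, 0.1582]
ee_rot: [[-0.0, -1.0, -0.001], [-1.0, 0.0, 0.0], [-0.0, 0.001, -1.0]]
wrist_force: [0.2, -0.2, -0.7]
gripper_width: 0.494
gripper_force: 30.0
```

{"op": "apply_moves", "data": {
  "moves": [
    [[0.026, 0.009, 0], 0],
    [[0.026, 0.009, 0], 0],
    [[0.026, 0.009, 0], 0],
    [[0.026, 0.009, 0], 0],
    [[0.026, 0.009, 0], 0]
  ]
}}

```text
time_s: 6.35
tcp_pos: [0.5076, -0.25, 0.1582]
ee_rot: [[-0.0, -1.0, -0.001], [-1.0, 0.0, 0.001], [-0.001, 0.001, -1.0]]
wrist_force: [0.6, -0.8, -1.0]
gripper_width: 0.495
gripper_force: 30.0
```

{"op": "apply_moves", "data": {
  "moves": [
    [[0.026, 0.009, 0], 0],
    [[0.022, 0.003, 0], 0],
    [[0.01, 0, 0], 0],
    [[0, 0, 0], 0]
  ]
}}

```text
time_s: 6.68
tcp_pos: [0.4962, -0.3086, 0.158]
ee_rot: [[-0.003, -1.0, -0.001], [-1.0, 0.003, 0.0], [-0.0, 0.001, -1.0]]
wrist_force: [0.3, 0.6, -1.7]
gripper_width: 0.498
gripper_force: 30.0
```

```bash
cat > p.py <<'E'
from h import *
import sys
np.set_printoptions(precision=4,suppress=True)
S=[r.sense()]
s=r.sense();print(s["time_s"],s["tcp_pos"],s["gripper_width"],s["gripper_force"],s["wrist_force"],s["joints"]);
a=[]
for n in sys.argv[1].split(","):
    c=imaging.capture(n);a.append(cv2.resize(c["frame"],(400,300)) if "," in sys.argv[1] else cv2.resize(c["frame"],(640,480)))
cv2.imwrite(sys.argv[2],np.hstack(a))
E
python3 p.py scene,side pics/p1.png; python3 w.py scene,side clear_bottle .488 -.311 | head -1
```

```text
6.6833 [ 0.4962 -0.3086  0.158 ] 0.4980782476619201 29.992332645779243 [ 0.3172  0.6056 -1.7274] [-16.0126  21.1903 -10.6959  -0.0019 -58.1661  15.8408]
clear_bottle [ 0.488 -0.311  0.   ] 0.0 0
```

{"op": "apply_moves", "data": {
  "moves": [
    [[0.002, 0.008, 0.015], 0],
    [[0, 0, 0.025], 0],
    [[0, 0, 0.025], 0],
    [[0, 0, 0.025], 0],
    [[0, 0, 0.018], 0]
  ]
}}

```text
time_s: 7.4
tcp_pos: [0.4883, -0.3077, 0.0487]
ee_rot: [[0.001, -1.0, -0.002], [-1.0, -0.001, 0.001], [-0.001, 0.002, -1.0]]
wrist_force: [0.2, 0.0, -1.6]
gripper_width: 0.492
gripper_force: 30.0
```

{"op": "apply_moves", "data": {
  "moves": [
    [[0, 0, 0.01], 0],
    [[0, 0, 0.005], 0],
    [[0, 0, 0.0], 0]
  ]
}}

```text
time_s: 7.65
tcp_pos: [0.4889, -0.3085, 0.0349]
ee_rot: [[0.001, -1.0, -0.001], [-1.0, -0.001, 0.0], [-0.0, 0.001, -1.0]]
wrist_force: [0.3, 0.0, -1.3]
gripper_width: 0.493
gripper_force: 30.0
```

{"op": "apply_moves", "data": {
  "moves": [
    [[0, 0, 0.003], 0],
    [[0, 0, 0.002], 0],
    [[0, 0, 0.0015], 0],
    [[0, 0, 0], 0]
  ]
}}

```text
time_s: 7.98
tcp_pos: [0.4892, -0.309, 0.0295]
ee_rot: [[-0.0, -1.0, 0.001], [-1.0, 0.0, -0.0], [0.0, -0.001, -1.0]]
wrist_force: [-0.4, -0.2, -0.8]
gripper_width: 0.496
gripper_force: 30.0
```

```bash
python3 p.py scene,side pics/p2.png; python3 w.py scene,side clear_bottle .488 -.311 | head -1
```

```text
7.9833 [ 0.4892 -0.309   0.0295] 0.4958592649715175 29.992474857099296 [-0.438  -0.223  -0.7761] [-16.252   29.4058 -19.2699  -0.0036 -41.2739  16.2477]
clear_bottle [ 0.4892 -0.3079 -0.011 ] 3.269982590466917 2
```

View pics/p2.png

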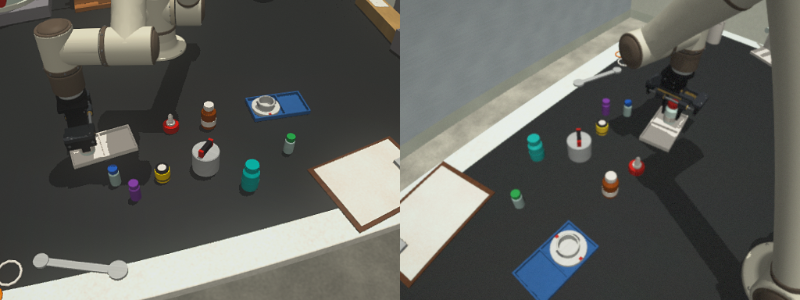

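The bottle hangs over the far compartment at left-panel (90,145) and the other objects are untouched. I'll lower it until contact.

{"op": "apply_moves", "data": {
  "moves": [
    [[0, 0, 0.001], 0],
    [[0, 0, 0.0005], 0],
    [[0, 0, 0], 0]
  ]
}}

```text
time_s: 8.53
tcp_pos: [0.4892, -0.3091, 0.0282]
ee_rot: [[0.0, -1.0, 0.0], [-1.0, -0.0, -0.0], [0.0, -0.0, -1.0]]
wrist_force: [-0.9, 0.4, 4.2]
gripper_width: 0.493
gripper_force: 30.0
```

{"op": "apply_moves", "data": {
  "moves": [
    [[0, 0, 0.0005], 0],
    [[0, 0, 0.0005], 0],
    [[0, 0, 0], 0]
  ]
}}

```text
time_s: 8.78
tcp_pos: [0.4892, -0.3091, 0.0281]
ee_rot: [[0.001, -1.0, 0.0], [-1.0, -0.001, -0.001], [0.001, -0.0, -1.0]]
wrist_force: [-2.2, 2.0, 9.7]
gripper_width: 0.498
gripper_force: 30.0
```

{"op": "apply_moves", "data": {
  "moves": [
    [[0, 0, -0.0005], 0],
    [[0, 0, -0.0005], 0],
    [[0, 0, 0], 0],
    [[0, 0, 0], 0],
    [[0, 0, -0.001], 0]
  ],
  "hand": 0.066
}}

```text
time_s: 9.2
tcp_pos: [0.4887, -0.3089, 0.028]
ee_rot: [[-0.0, -1.0, -0.001], [-1.0, 0.0, 0.0], [-0.0, 0.001, -1.0]]
wrist_force: [0.4, -0.4, -0.4]
gripper_width: 0.735
gripper_force: 0.0
```

{"op": "apply_moves", "data": {
  "moves": [
    [[0, 0, -0.012], 0],
    [[0, 0, -0.03], 0],
    [[0, 0, -0.035], 0],
    [[0, 0, -0.035], 0],
    [[0, 0, -0.02], 0]
  ]
}}

```text
time_s: 9.62
tcp_pos: [0.4905, -0.3098, 0.1647]
ee_rot: [[0.001, -1.0, 0.005], [-1.0, -0.001, -0.003], [0.003, -0.005, -1.0]]
wrist_force: [0.6, 0.1, 0.1]
gripper_width: 0.753
gripper_force: 0.0
```

{"op": "apply_moves", "data": {
  "moves": [
    [[-0.02, -0.015, 0], 0],
    [[-0.026, -0.022, 0], 0],
    [[-0.026, -0.022, 0], 0],
    [[-0.026, -0.022, 0], 0],
    [[-0.026, -0.022, 0], 0]
  ]
}}

```text
time_s: 10.03
tcp_pos: [0.5927, -0.1838, 0.1605]
ee_rot: [[-0.0, -1.0, -0.0], [-1.0, 0.0, 0.0], [-0.0, 0.0, -1.0]]
wrist_force: [0.4, -0.5, -0.1]
gripper_width: 0.756
gripper_force: 0.0
```

{"op": "apply_moves", "data": {
  "moves": [
    [[-0.026, -0.022, 0], 0],
    [[-0.022, -0.018, 0], 0],
    [[-0.012, -0.008, 0], 0],
    [[0, 0, 0], 0]
  ]
}}

```text
time_s: 10.37
tcp_pos: [0.6415, -0.1224, 0.1597]
ee_rot: [[0.003, -1.0, -0.0], [-1.0, -0.003, 0.0], [-0.0, 0.0, -1.0]]
wrist_force: [-0.4, -0.4, -0.4]
gripper_width: 0.756
gripper_force: 0.0
```

```bash
python3 w.py scene,side clear_bottle .488 -.311; python3 w.py wrist dose_logger .64 -.124 0|head -1
```

```text
clear_bottle [ 0.4884 -0.3076  0.0038] 0.07319649581474359 2
10.5667 [ 0.6391 -0.1259  0.1604] 0.7569649879994481 [-0.2748 -0.6522 -0.0375]
dose_logger [ 0.6397 -0.1271  0.0035] 0.030252718150923653 1
```

{"op": "apply_moves", "data": {
  "moves": [
    [[0.001, 0, 0.02], 0],
    [[0, 0, 0.034], 0],
    [[0, 0, 0.034], 0],
    [[0, 0, 0.03], 0],
    [[0, 0, 0.018], 0]
  ]
}}

```text
time_s: 11.08
tcp_pos: [0.6373, -0.1269, 0.0212]
ee_rot: [[-0.002, -1.0, -0.005], [-1.0, 0.002, 0.001], [-0.0, 0.005, -1.0]]
wrist_force: [-0.7, -0.2, -0.9]
gripper_width: 0.759
gripper_force: 0.0
```

{"op": "apply_moves", "data": {
  "moves": [
    [[0, 0, 0.008], 0],
    [[0, 0, 0.004], 0],
    [[0, 0, 0], 0],
    [[0, 0, 0], 0],
    [[0, 0, 0], 0]
  ],
  "hand": 0.0
}}

```text
time_s: 11.5
tcp_pos: [0.6411, -0.1262, 0.0144]
ee_rot: [[0.0, -1.0, 0.003], [-1.0, -0.0, -0.0], [0.0, -0.003, -1.0]]
wrist_force: [-0.3, 0.4, -0.3]
gripper_width: 0.461
gripper_force: 0.2
```

{"op": "apply_moves", "data": {
  "moves": [
    [[0, 0, 0], 0],
    [[0, 0, 0], 0],
    [[0, 0, 0], 0]
  ]
}}

```text
time_s: 11.75
tcp_pos: [0.6411, -0.1261, 0.0144]
ee_rot: [[0.001, -1.0, 0.003], [-1.0, -0.001, -0.0], [0.0, -0.003, -1.0]]
wrist_force: [-2.0, 0.1, 5.8]
gripper_width: 0.454
gripper_force: 30.0
```

{"op": "apply_moves", "data": {
  "moves": [
    [[0, 0, -0.01], 0],
    [[0, 0, -0.025], 0],
    [[0, 0, -0.03], 0],
    [[0.005, 0.008, -0.025], 0],
    [[0.014, 0.023, -0.01], 0]
  ]
}}

```text
time_s: 12.17
tcp_pos: [0.6134, -0.1441, 0.117]
ee_rot: [[0.004, -1.0, 0.009], [-1.0, -0.004, -0.001], [0.001, -0.009, -1.0]]
wrist_force: [0.4, -1.3, -0.0]
gripper_width: 0.453
gripper_force: 30.0
```

{"op": "apply_moves", "data": {
  "moves": [
    [[0.017, 0.028, 0], 0],
    [[0.017, 0.028, 0], 0],
    [[0.017, 0.028, 0], 0],
    [[0.015, 0.026, 0], 0],
    [[0.011, 0.022, 0], 0]
  ]
}}

```text
time_s: 12.58
tcp_pos: [0.4746, -0.2226, 0.1128]
ee_rot: [[-0.001, -1.0, -0.001], [-1.0, 0.001, 0.001], [-0.001, 0.001, -1.0]]
wrist_force: [-0.5, -0.4, -0.8]
gripper_width: 0.451
gripper_force: 30.0
```

{"op": "apply_moves", "data": {
  "moves": [
    [[0, 0, 0.015], 0],
    [[0, 0, 0.025], 0],
    [[0, 0, 0.022], 0],
    [[0, 0, 0.015], 0],
    [[0, 0, 0.008], 0]
  ]
}}

```text
time_s: 13.0
tcp_pos: [0.4754, -0.2216, 0.0259]
ee_rot: [[-0.001, -1.0, -0.003], [-1.0, 0.001, 0.001], [-0.001, 0.003, -1.0]]
wrist_force: [-0.1, 0.4, -0.8]
gripper_width: 0.454
gripper_force: 30.0
```

{"op": "apply_moves", "data": {
  "moves": [
    [[0, 0, 0.004], 0],
    [[0, 0, 0.002], 0],
    [[0, 0, 0], 0]
  ]
}}

```text
time_s: 13.25
tcp_pos: [0.4774, -0.222, 0.0219]
ee_rot: [[0.0, -1.0, 0.001], [-1.0, -0.0, -0.0], [0.0, -0.001, -1.0]]
wrist_force: [0.1, 0.1, 0.7]
gripper_width: 0.453
gripper_force: 30.0
```

{"op": "apply_moves", "data": {
  "moves": [
    [[0, 0, 0.0015], 0],
    [[0, 0, 0.001], 0],
    [[0, 0, 0.0005], 0],
    [[0, 0, 0], 0]
  ]
}}

```text
time_s: 13.58
tcp_pos: [0.4771, -0.222, 0.0189]
ee_rot: [[-0.0, -1.0, 0.001], [-1.0, 0.0, -0.0], [0.0, -0.001, -1.0]]
wrist_force: [0.2, -0.1, -1.1]
gripper_width: 0.453
gripper_force: 30.0
```

{"op": "apply_moves", "data": {
  "moves": [
    [[0, 0, 0.0005], 0],
    [[0, 0, 0.0005], 0],
    [[0, 0, 0], 0]
  ]
}}

```text
time_s: 13.83
tcp_pos: [0.4772, -0.222, 0.0184]
ee_rot: [[0.0, -1.0, 0.0], [-1.0, -0.0, -0.0], [0.0, -0.0, -1.0]]
wrist_force: [-1.2, 0.5, 4.3]
gripper_width: 0.452
gripper_force: 30.0
```

{"op": "apply_moves", "data": {
  "moves": [
    [[0, 0, 0.0005], 0],
    [[0, 0, 0.0005], 0],
    [[0, 0, 0], 0]
  ]
}}

```text
time_s: 14.08
tcp_pos: [0.4772, -0.222, 0.0183]
ee_rot: [[0.001, -1.0, 0.001], [-1.0, -0.001, -0.0], [0.0, -0.001, -1.0]]
wrist_force: [-3.1, 1.5, 12.3]
gripper_width: 0.455
gripper_force: 30.0
```

{"op": "apply_moves", "data": {
  "moves": [
    [[0, 0, -0.001], 0],
    [[0, 0, -0.0005], 0],
    [[0, 0, 0], 0],
    [[0, 0, 0], 0]
  ],
  "hand": 0.05
}}

```text
time_s: 14.42
tcp_pos: [0.477, -0.222, 0.0179]
ee_rot: [[-0.0, -1.0, 0.0], [-1.0, 0.0, 0.0], [-0.0, -0.0, -1.0]]
wrist_force: [-0.8, 0.3, 0.1]
gripper_width: 0.563
gripper_force: 0.0
```

{"op": "apply_moves", "data": {
  "moves": [
    [[0, 0, -0.01], 0],
    [[0, 0, -0.03], 0],
    [[0, 0, -0.035], 0],
    [[0, 0, -0.035], 0],
    [[0.003, -0.015, -0.016], 0]
  ]
}}

```text
time_s: 14.83
tcp_pos: [0.492, -0.2253, 0.1494]
ee_rot: [[0.0, -1.0, 0.005], [-1.0, -0.0, -0.001], [0.001, -0.005, -1.0]]
wrist_force: [-0.4, -0.5, 0.3]
gripper_width: 0.579
gripper_force: 0.0
```

{"op": "apply_moves", "data": {
  "moves": [
    [[0.004, -0.026, 0], 0],
    [[0.004, -0.03, 0], 0],
    [[0.004, -0.03, 0], 0],
    [[0.004, -0.028, 0], 0],
    [[0.004, -0.018, 0], 0]
  ]
}}

```text
time_s: 15.25
tcp_pos: [0.6263, -0.2452, 0.1444]
ee_rot: [[0.001, -1.0, 0.001], [-1.0, -0.001, -0.001], [0.001, -0.001, -1.0]]
wrist_force: [0.2, 0.0, 0.2]
gripper_width: 0.578
gripper_force: 0.0
```

{"op": "apply_moves", "data": {
  "moves": [
    [[0, 0, 0], 0],
    [[0, 0, 0], 0],
    [[0, 0, 0], 0]
  ]
}}

```text
time_s: 15.5
tcp_pos: [0.6232, -0.2448, 0.144]
ee_rot: [[-0.0, -1.0, -0.001], [-1.0, 0.0, 0.0], [-0.0, 0.001, -1.0]]
wrist_force: [-0.4, 0.1, 0.1]
gripper_width: 0.572
gripper_force: 0.0
```

```bash
python3 w.py scene,side dose_logger .4776 -.2216|head -1; python3 w.py wrist blue_vial .6236 -.2452 0;python3 w.py scene,wrist blue_vial .6236 -.2452 0;  python3 p.py wrist pics/p3.png
```

```text
dose_logger [ 0.5153 -0.3211 -0.1003] 0.0018936350913722835 1
blue_vial [ 0.6221 -0.2481  0.0023] 0.026739938764100683 1
15.8 [ 0.6236 -0.2449  0.1446] 0.5723502500498374 [ 0.23   -0.5918  0.5677]
blue_vial [ 0.6219 -0.2464  0.0029] 0.17354445855452225 2
16.0 [ 0.6239 -0.245   0.1442] 0.573400025721364 [-0.4485  0.2123 -0.0808]
16.0 [ 0.6239 -0.245   0.1442] 0.573400025721364 0.0 [-0.4485  0.2123 -0.0808] [ -7.6431  29.6936   1.2915  -0.     -61.5881   7.6412]
```

View pics/p3.png

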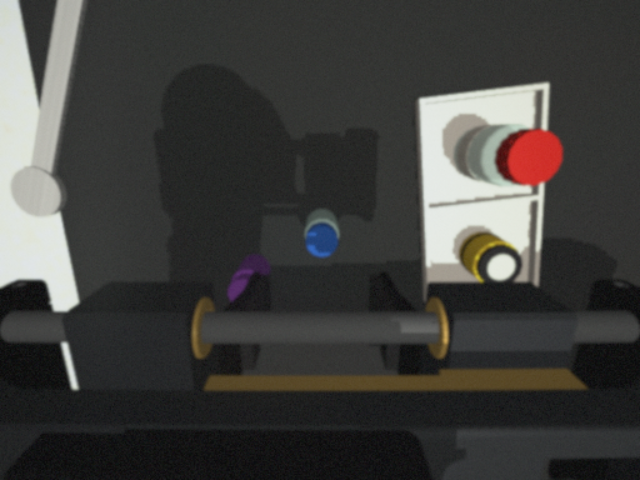

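The view shows the clear bottle (530,155) and logger (497,262) standing in separate white compartments. The blue vial is at (321,238), with purple clear of the fingers at (247,278). Gripping the vial high.

{"op": "apply_moves", "data": {
  "moves": [
    [[0.0015, 0.0015, 0.02], 0],
    [[0, 0, 0.03], 0],
    [[0, 0, 0.03], 0],
    [[0, 0, 0.02], 0],
    [[0, 0, 0.01], 0]
  ]
}}

```text
time_s: 16.47
tcp_pos: [0.6203, -0.246, 0.0305]
ee_rot: [[-0.001, -1.0, -0.006], [-1.0, 0.001, 0.001], [-0.001, 0.006, -1.0]]
wrist_force: [-0.2, -0.5, -0.2]
gripper_width: 0.578
gripper_force: 0.0
```

{"op": "apply_moves", "data": {
  "moves": [
    [[0, 0, 0.006], 0],
    [[0, 0, 0], 0],
    [[0, 0, 0], 0],
    [[0, 0, 0], 0],
    [[0, 0, 0], 0]
  ],
  "hand": 0.0
}}

```text
time_s: 16.88
tcp_pos: [0.6236, -0.2467, 0.0298]
ee_rot: [[0.0, -1.0, 0.003], [-1.0, -0.0, -0.001], [0.001, -0.003, -1.0]]
wrist_force: [-0.1, -0.5, 1.6]
gripper_width: 0.307
gripper_force: 30.0
```

{"op": "apply_moves", "data": {
  "moves": [
    [[0, 0, 0], 0],
    [[0, 0, 0], 0],
    [[0, 0, 0], 0]
  ]
}}

```text
time_s: 17.13
tcp_pos: [0.6236, -0.2468, 0.0298]
ee_rot: [[0.001, -1.0, 0.003], [-1.0, -0.001, -0.001], [0.001, -0.003, -1.0]]
wrist_force: [-0.0, -0.8, 5.8]
gripper_width: 0.302
gripper_force: 30.0
```

```bash
python3 w.py scene,side blue_vial .622 -.2465; python3 p.py scene,side pics/p4.png
```

```text
blue_vial [ 0.6241 -0.2432 -0.0001] 0.2399177831938794 1
17.3333 [ 0.6236 -0.2468  0.0297] 0.31148289376055577 [-0.4424  0.5041  6.1427]
17.3333 [ 0.6236 -0.2468  0.0297] 0.31148289376055577 29.996361086450634 [-0.4424  0.5041  6.1427] [ -7.7903  36.3169  -5.2176   0.0489 -48.2979   7.7921]
```

{"op": "apply_moves", "data": {
  "moves": [
    [[0, 0, -0.008], 0],
    [[0, 0, -0.03], 0],
    [[0, 0, -0.037], 0],
    [[0, 0, -0.037], 0],
    [[0, 0, -0.03], 0]
  ]
}}

```text
time_s: 17.85
tcp_pos: [0.6225, -0.2466, 0.1727]
ee_rot: [[0.0, -1.0, 0.001], [-1.0, -0.0, -0.0], [0.0, -0.001, -1.0]]
wrist_force: [0.7, -1.0, -0.5]
gripper_width: 0.305
gripper_force: 30.0
```

{"op": "apply_moves", "data": {
  "moves": [
    [[-0.012, 0.004, 0], 0],
    [[-0.024, 0.008, 0], 0],
    [[-0.028, 0.0095, 0], 0],
    [[-0.028, 0.0095, 0], 0],
    [[-0.028, 0.0095, 0], 0]
  ]
}}

```text
time_s: 18.27
tcp_pos: [0.5806, -0.1253, 0.1695]
ee_rot: [[-0.001, -1.0, -0.001], [-1.0, 0.001, 0.001], [-0.001, 0.001, -1.0]]
wrist_force: [1.3, 1.1, 0.3]
gripper_width: 0.311
gripper_force: 30.0
```

{"op": "apply_moves", "data": {
  "moves": [
    [[-0.028, 0.0095, 0], 0],
    [[-0.028, 0.0095, 0], 0],
    [[-0.028, 0.0095, 0], 0],
    [[-0.028, 0.0095, 0], 0],
    [[-0.028, 0.0095, 0], 0]
  ]
}}

```text
time_s: 18.68
tcp_pos: [0.5331, 0.0148, 0.1697]
ee_rot: [[-0.0, -1.0, -0.001], [-1.0, 0.0, 0.0], [-0.0, 0.001, -1.0]]
wrist_force: [0.1, -0.8, -0.4]
gripper_width: 0.305
gripper_force: 30.0
```

{"op": "apply_moves", "data": {
  "moves": [
    [[-0.028, 0.0095, 0], 0],
    [[-0.028, 0.0095, 0], 0],
    [[-0.028, 0.0095, 0], 0],
    [[-0.028, 0.0095, 0], 0],
    [[-0.028, 0.0095, 0], 0]
  ]
}}

```text
time_s: 19.1
tcp_pos: [0.4856, 0.1546, 0.1698]
ee_rot: [[-0.0, -1.0, -0.001], [-1.0, 0.0, -0.0], [0.0, 0.001, -1.0]]
wrist_force: [0.6, -0.5, -0.3]
gripper_width: 0.306
gripper_force: 30.0
```

{"op": "apply_moves", "data": {
  "moves": [
    [[-0.028, 0.0095, 0], 0],
    [[-0.024, 0.008, 0], 0],
    [[-0.009, 0.0046, 0], 0],
    [[0, 0, 0], 0],
    [[0, 0, 0], 0]
  ]
}}

```text
time_s: 19.52
tcp_pos: [0.4643, 0.2144, 0.1697]
ee_rot: [[0.001, -1.0, -0.001], [-1.0, -0.001, -0.001], [0.001, 0.001, -1.0]]
wrist_force: [0.2, 0.4, -0.5]
gripper_width: 0.307
gripper_force: 30.0
```

```bash
python3 p.py scene,side pics/p5.png; cat > base.py <<'E'
from h import *
np.set_printoptions(precision=4,suppress=True)
# neck rim / flange ellipse & marks per camera
for n in ("side","scene","wrist"):
    c=imaging.capture(n);f=c["frame"].astype(int)
    m=((f[...,2]>110)&(f[...,2]>2*f[...,1])&(f[...,2]>2*f[...,0])).astype(np.uint8)
    k,l,st,ce=cv2.connectedComponentsWithStats(m)
    for i in range(1,k):
        X=onz(c,ce[i],.0142)
        if np.linalg.norm(X[:2]-[.456,.242])<.055: print(n,"mark",X,st[i,4],ce[i])
    for o in models.cut_out(c,"canister_base")[:1]:
        g=np.array(o["region"],np.uint8);cn=max(cv2.findContours(g,0,1)[0],key=cv2.contourArea).reshape(-1,2).astype(float)
        P=np.array([onz(c,q,.013)[:2] for q in cn]);(x,y),rr=cv2.minEnclosingCircle(P.astype(np.float32));print(n,"flange",x,y,rr,g.sum())
E
python3 base.py
```

```text
19.5167 [0.4643 0.2144 0.1697] 0.30705087733241115 29.97050242993282 [ 0.1565  0.3672 -0.5031] [ 42.9874  13.7793 -19.7519  -0.0142 -56.5343 -42.9303]
scene mark [0.4961 0.2406 0.0142] 4 [345.5 145.5]
scene flange 0.4523431062698364 0.23764914274215698 0.053224582225084305 759
wrist mark [0.4163 0.242  0.0142] 9 [296. 201.]
wrist flange 0.45733028650283813 0.2378421574831009 0.04454953595995903 2876
```

View pics/p5.png

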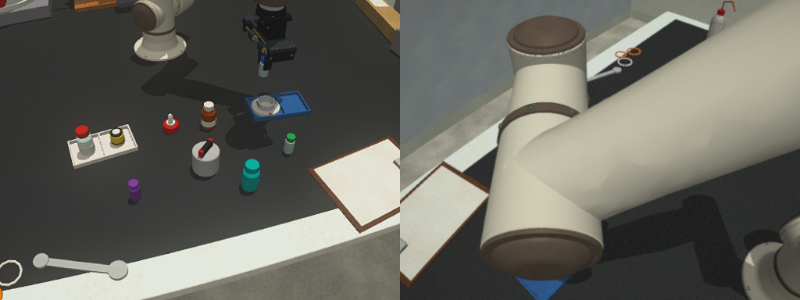

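{"op": "apply_moves", "data": {
  "moves": [
    [[-0.009, 0.0025, 0], 0],
    [[-0.012, 0.0035, 0.01], 0],
    [[-0.006, 0.002, 0.02], 0],
    [[0, 0, 0.025], 0],
    [[0, 0, 0.015], 0]
  ]
}}

```text
time_s: 20.33
tcp_pos: [0.4554, 0.2422, 0.0974]
ee_rot: [[0.001, -1.0, -0.002], [-1.0, -0.001, -0.001], [0.001, 0.002, -1.0]]
wrist_force: [0.5, 0.3, -1.0]
gripper_width: 0.311
gripper_force: 30.0
```

{"op": "apply_moves", "data": {
  "moves": [
    [[0, 0, 0.015], 0],
    [[0, 0, 0.005], 0],
    [[0, 0, 0], 0],
    [[0, 0, 0], 0]
  ]
}}

```text
time_s: 20.67
tcp_pos: [0.457, 0.2422, 0.08]
ee_rot: [[0.001, -1.0, 0.0], [-1.0, -0.001, -0.0], [0.0, -0.0, -1.0]]
wrist_force: [0.5, 0.9, -0.9]
gripper_width: 0.308
gripper_force: 30.0
```

```bash
cat > q.py <<'E'
from h import *
a=imaging.capture("scene")["frame"][60:180,280:430];b=imaging.capture("wrist")["frame"]
cv2.imwrite("pics/p6.png",np.hstack([cv2.resize(a,(400,300),interpolation=cv2.INTER_CUBIC),cv2.resize(b,(400,300))]))
E
python3 q.py; python3 base.py
```

```text
scene mark [0.4961 0.2406 0.0142] 4 [345.5 145.5]
scene flange 0.45652705430984497 0.2401018887758255 0.050864703953266144 723
wrist mark [0.4165 0.2423 0.0142] 32 [302.3438 202.5312]
wrist flange 0.4572305679321289 0.2388382852077484 0.04450567439198494 5461
```

View pics/p6.png

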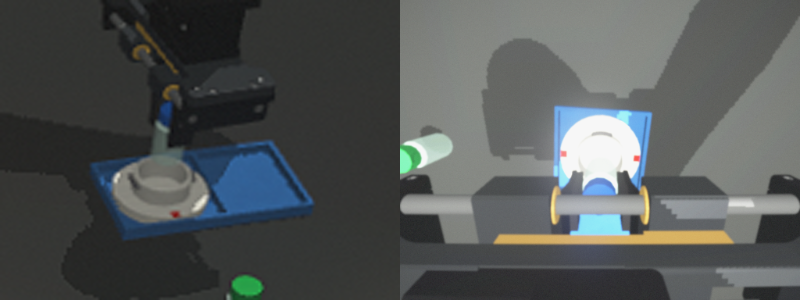

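The vial is centred over the neck (left panel vial 165,135, neck 163,178). Lowering.

{"op": "apply_moves", "data": {
  "moves": [
    [[0.0015, 0, 0.008], 0],
    [[0, 0, 0.012], 0],
    [[0, 0, 0.01], 0],
    [[0, 0, 0.004], 0],
    [[0, 0, 0], 0]
  ]
}}

```text
time_s: 21.48
tcp_pos: [0.4561, 0.2392, 0.0445]
ee_rot: [[-0.0, -1.0, -0.002], [-1.0, 0.0, -0.002], [0.002, 0.002, -1.0]]
wrist_force: [0.3, 0.2, -0.1]
gripper_width: 0.307
gripper_force: 30.0
```

{"op": "apply_moves", "data": {
  "moves": [
    [[0, 0, 0.002], 0],
    [[0, 0, 0.001], 0],
    [[0, 0, 0.001], 0],
    [[0, 0, 0], 0]
  ]
}}

```text
time_s: 21.82
tcp_pos: [0.457, 0.2401, 0.0422]
ee_rot: [[-0.0, -1.0, 0.0], [-1.0, 0.0, 0.0], [-0.0, -0.0, -1.0]]
wrist_force: [0.5, -1.0, 0.4]
gripper_width: 0.303
gripper_force: 30.0
```

{"op": "apply_moves", "data": {
  "moves": [
    [[0, 0, 0.0005], 0],
    [[0, 0, 0.0005], 0],
    [[0, 0, 0], 0]
  ]
}}

```text
time_s: 22.07
tcp_pos: [0.4569, 0.24, 0.0411]
ee_rot: [[0.0, -1.0, 0.0], [-1.0, -0.0, 0.0], [-0.0, -0.0, -1.0]]
wrist_force: [0.6, -0.4, -0.3]
gripper_width: 0.31
gripper_force: 30.0
```

{"op": "apply_moves", "data": {
  "moves": [
    [[0, 0, 0.0005], 0],
    [[0, 0, 0.0005], 0],
    [[0, 0, 0], 0]
  ]
}}

```text
time_s: 22.32
tcp_pos: [0.4568, 0.24, 0.04]
ee_rot: [[0.0, -1.0, -0.0], [-1.0, -0.0, -0.0], [0.0, 0.0, -1.0]]
wrist_force: [-0.9, 0.1, -1.7]
gripper_width: 0.303
gripper_force: 30.0
```

{"op": "apply_moves", "data": {
  "moves": [
    [[0, 0, 0.0004], 0],
    [[0, 0, 0.0003], 0],
    [[0, 0, 0], 0]
  ]
}}

```text
time_s: 22.57
tcp_pos: [0.4569, 0.2401, 0.0398]
ee_rot: [[0.0, -1.0, 0.0], [-1.0, -0.0, 0.0], [-0.0, -0.0, -1.0]]
wrist_force: [-1.3, 0.2, 3.7]
gripper_width: 0.311
gripper_force: 30.0
```

{"op": "apply_moves", "data": {
  "moves": [
    [[0, 0, -0.0005], 0],
    [[0, 0, 0], 0],
    [[0, 0, 0], 0],
    [[0, 0, 0], 0],
    [[0, 0, 0], 0]
  ],
  "hand": 0.045
}}

```text
time_s: 22.98
tcp_pos: [0.4569, 0.24, 0.0397]
ee_rot: [[-0.0, -1.0, -0.0], [-1.0, 0.0, -0.0], [0.0, 0.0, -1.0]]
wrist_force: [0.5, -0.3, -0.3]
gripper_width: 0.506
gripper_force: 0.0
```

{"op": "apply_moves", "data": {
  "moves": [
    [[0, 0, -0.005], 0],
    [[0, 0, -0.01], 0],
    [[0, 0, -0.02], 0],
    [[0, 0, -0.035], 0],
    [[0, 0, -0.035], 0]
  ]
}}

```text
time_s: 23.4
tcp_pos: [0.4564, 0.2395, 0.1462]
ee_rot: [[0.0, -1.0, -0.001], [-1.0, -0.0, -0.002], [0.002, 0.001, -1.0]]
wrist_force: [1.4, 1.3, -0.3]
gripper_width: 0.518
gripper_force: 0.0
```

{"op": "apply_moves", "data": {
  "moves": [
    [[-0.006, 0.009, -0.035], 0],
    [[0, 0, -0.03], 0],
    [[0, 0, -0.0125], 0],
    [[0, 0, 0], 0],
    [[0, 0, 0], 0]
  ]
}}

```text
time_s: 23.82
tcp_pos: [0.4478, 0.2462, 0.2235]
ee_rot: [[-0.0, -1.0, 0.001], [-1.0, 0.0, 0.002], [-0.002, -0.001, -1.0]]
wrist_force: [-0.1, -0.4, -1.8]
gripper_width: 0.517
gripper_force: 0.0
```

```bash
cat > base2.py <<'E'
from fit import *
np.set_printoptions(precision=4,suppress=True)
s=r.sense();print(s["time_s"],s["tcp_pos"])
c=imaging.capture("wrist");f=c["frame"].astype(int);cv2.imwrite("pics/w1.png",cv2.resize(c["frame"],(640,480)))
m=((f[...,2]>90)&(f[...,2]>1.6*f[...,1])&(f[...,2]>1.6*f[...,0])).astype(np.uint8)
k,l,st,ce=cv2.connectedComponentsWithStats(m)
for i in range(1,k):
    X=onz(c,ce[i],.0142)
    if st[i,4]>3 and np.linalg.norm(X[:2]-[.456,.242])<.055: print("mark",X,st[i,4],ce[i])
g=np.array(models.cut_out(c,"canister_base")[0]["region"],np.uint8);cn=max(cv2.findContours(g,0,1)[0],key=cv2.contourArea).reshape(-1,2).astype(float)
P=np.array([onz(c,q,.013)[:2] for q in cn]);print("flange",cv2.minEnclosingCircle(P.astype(np.float32)))
print(fit([c],"blue_tray",(.458,.28),False)); print(fit([c,imaging.capture("scene")],"blue_vial",(.456,.242)))
E
python3 base2.py
```

```text
23.8167 [0.4478 0.2462 0.2235]
mark [0.4973 0.2367 0.0142] 8 [219.125 161.875]
mark [0.4164 0.2424 0.0142] 10 [278.8 166. ]
flange ((0.4564841389656067, 0.23873867094516754), 0.04397832974791527)
(array([ 0.4593,  0.2785,  0.0021, -0.0617]), np.float64(0.11659093544162341), 1)
(array([0.4562, 0.239 , 0.0127]), np.float64(0.41505855256463337), 2)
```

View pics/w1.png

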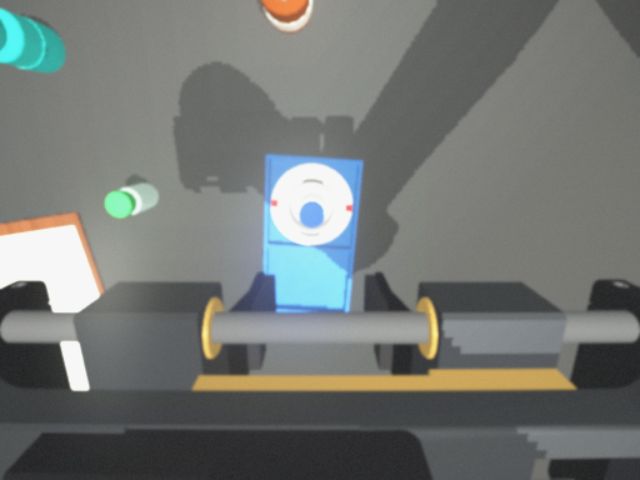

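The vial stands inside the neck (312,213), and the marks at (274,202) and (348,208) lie along base x, about −4°. Next is the amber bottle.

{"op": "apply_moves", "data": {
  "moves": [
    [[0.016, -0.002, 0], 0],
    [[0.03, -0.005, 0], 0],
    [[0.032, -0.005, 0.01], 0],
    [[0.032, -0.005, 0.02], 0],
    [[0.032, -0.005, 0.02], 0]
  ],
  "hand": 0.075
}}

```text
time_s: 24.53
tcp_pos: [0.4701, 0.103, 0.1719]
ee_rot: [[0.001, -1.0, 0.001], [-1.0, -0.001, 0.001], [-0.001, -0.001, -1.0]]
wrist_force: [1.5, 0.1, -0.0]
gripper_width: 0.804
gripper_force: 0.0
```

{"op": "apply_moves", "data": {
  "moves": [
    [[0.03, -0.005, 0.02], 0],
    [[0.018, -0.003, 0.01], 0],
    [[0.006, 0, 0], 0],
    [[0, 0, 0], 0],
    [[0, 0, 0], 0]
  ]
}}

```text
time_s: 24.95
tcp_pos: [0.4785, 0.0503, 0.1427]
ee_rot: [[-0.0, -1.0, 0.001], [-1.0, 0.0, 0.0], [-0.0, -0.001, -1.0]]
wrist_force: [0.9, -0.2, -0.4]
gripper_width: 0.862
gripper_force: 0.0
```

```bash
python3 w.py wrist amber_bottle .478 .049 0; python3 w.py scene,side amber_bottle .478 .049
```

```text
amber_bottle [0.478  0.0463 0.0018] 0.017196467631112086 1
25.05 [0.4786 0.0511 0.1432] 0.8568765997847445 [0.2273 0.8901 0.0823]
amber_bottle [ 0.3775  0.0813 -0.0914] 0.009993203911255974 1
25.25 [0.4781 0.0509 0.1429] 0.8613314688868281 [-0.103  1.205 -0.086]
```

{"op": "apply_moves", "data": {
  "moves": [
    [[0.003, 0, 0.018], 0],
    [[0, 0, 0.03], 0],
    [[0, 0, 0.03], 0],
    [[0, 0, 0.022], 0],
    [[0, 0, 0.012], 0]
  ]
}}

```text
time_s: 25.67
tcp_pos: [0.4764, 0.0469, 0.0281]
ee_rot: [[0.0, -1.0, -0.004], [-1.0, -0.0, -0.001], [0.001, 0.004, -1.0]]
wrist_force: [-0.6, -0.7, 0.5]
gripper_width: 0.86
gripper_force: 0.0
```

{"op": "apply_moves", "data": {
  "moves": [
    [[0, 0, 0.007], 0],
    [[0, 0, 0], 0],
    [[0, 0, 0], 0],
    [[0, 0, 0], 0],
    [[0, 0, 0], 0]
  ],
  "hand": 0.0
}}

```text
time_s: 26.08
tcp_pos: [0.4787, 0.0475, 0.0245]
ee_rot: [[0.0, -1.0, 0.002], [-1.0, -0.0, 0.001], [-0.001, -0.002, -1.0]]
wrist_force: [0.3, 0.5, -0.2]
gripper_width: 0.568
gripper_force: 0.0
```

{"op": "apply_moves", "data": {
  "moves": [
    [[0, 0, 0], 0],
    [[0, 0, 0], 0],
    [[0, 0, 0], 0],
    [[0, 0, 0], 0]
  ]
}}

```text
time_s: 26.42
tcp_pos: [0.4785, 0.0473, 0.0243]
ee_rot: [[0.0, -1.0, 0.002], [-1.0, -0.0, 0.001], [-0.001, -0.002, -1.0]]
wrist_force: [-1.0, 1.3, 6.7]
gripper_width: 0.498
gripper_force: 30.0
```

{"op": "apply_moves", "data": {
  "moves": [
    [[0, 0, -0.01], 0],
    [[0, 0, -0.03], 0],
    [[0, 0, -0.035], 0],
    [[0, 0, -0.035], 0],
    [[0, 0, -0.025], 0]
  ]
}}

```text
time_s: 26.83
tcp_pos: [0.4785, 0.0471, 0.1612]
ee_rot: [[0.0, -1.0, 0.003], [-1.0, -0.0, 0.001], [-0.001, -0.003, -1.0]]
wrist_force: [0.6, -0.0, -1.7]
gripper_width: 0.498
gripper_force: 30.0
```

{"op": "apply_moves", "data": {
  "moves": [
    [[-0.012, 0.001, 0], 0],
    [[-0.024, 0.001, 0], 0],
    [[-0.028, 0.002, 0], 0],
    [[-0.028, 0.002, 0], 0],
    [[-0.028, 0.002, 0], 0]
  ]
}}

```text
time_s: 27.25
tcp_pos: [0.4689, 0.1679, 0.1575]
ee_rot: [[-0.001, -1.0, -0.001], [-1.0, 0.001, -0.0], [0.0, 0.001, -1.0]]
wrist_force: [0.5, -0.1, -1.0]
gripper_width: 0.494
gripper_force: 30.0
```

{"op": "apply_moves", "data": {
  "moves": [
    [[-0.028, 0.002, 0], 0],
    [[-0.028, 0.002, 0], 0],
    [[-0.028, 0.002, 0], 0],
    [[-0.028, 0.002, 0], 0],
    [[-0.026, 0.001, 0], 0]
  ]
}}

```text
time_s: 27.67
tcp_pos: [0.4598, 0.3063, 0.1572]
ee_rot: [[0.0, -1.0, -0.002], [-1.0, -0.0, -0.001], [0.001, 0.002, -1.0]]
wrist_force: [1.0, 0.4, -1.7]
gripper_width: 0.494
gripper_force: 30.0
```

{"op": "apply_moves", "data": {
  "moves": [
    [[-0.018, 0, 0], 0],
    [[-0.007, 0, 0], 0],
    [[0, 0, 0], 0],
    [[0, 0, 0], 0]
  ]
}}

```text
time_s: 28.0
tcp_pos: [0.4604, 0.3292, 0.1576]
ee_rot: [[-0.0, -1.0, -0.001], [-1.0, 0.0, -0.001], [0.001, 0.001, -1.0]]
wrist_force: [-0.2, -1.2, -0.9]
gripper_width: 0.499
gripper_force: 30.0
```

Now down by about 0.129.

{"op": "apply_moves", "data": {
  "moves": [
    [[0, 0, 0.015], 0],
    [[0, 0, 0.028], 0],
    [[0, 0, 0.028], 0],
    [[0, 0, 0.025], 0],
    [[0, 0, 0.016], 0]
  ]
}}

```text
time_s: 28.42
tcp_pos: [0.4598, 0.3271, 0.044]
ee_rot: [[-0.003, -1.0, -0.003], [-1.0, 0.003, -0.003], [0.003, 0.003, -1.0]]
wrist_force: [-0.5, 0.1, -1.1]
gripper_width: 0.492
gripper_force: 30.0
```

{"op": "apply_moves", "data": {
  "moves": [
    [[0, 0, 0.008], 0],
    [[0, 0, 0.004], 0],
    [[0, 0, 0.002], 0],
    [[0, 0, 0.001], 0],
    [[0, 0, 0], 0]
  ]
}}

```text
time_s: 28.83
tcp_pos: [0.4615, 0.3304, 0.0324]
ee_rot: [[-0.0, -1.0, 0.001], [-1.0, 0.0, 0.001], [-0.001, -0.001, -1.0]]
wrist_force: [0.4, 0.1, -1.7]
gripper_width: 0.496
gripper_force: 30.0
```

{"op": "apply_moves", "data": {
  "moves": [
    [[0, 0, 0.0005], 0],
    [[0, 0, 0.0005], 0],
    [[0, 0, 0], 0]
  ]
}}

```text
time_s: 29.08
tcp_pos: [0.461, 0.3303, 0.0309]
ee_rot: [[0.0, -1.0, 0.001], [-1.0, -0.0, 0.001], [-0.001, -0.001, -1.0]]
wrist_force: [-1.4, -0.9, -1.3]
gripper_width: 0.497
gripper_force: 30.0
```

{"op": "apply_moves", "data": {
  "moves": [
    [[0, 0, 0.001], 0],
    [[0, 0, 0.0006], 0],
    [[0, 0, 0], 0]
  ]
}}

```text
time_s: 29.33
tcp_pos: [0.4608, 0.33, 0.0286]
ee_rot: [[0.0, -1.0, -0.0], [-1.0, -0.0, -0.0], [0.0, 0.0, -1.0]]
wrist_force: [0.4, -0.5, -1.0]
gripper_width: 0.499
gripper_force: 30.0
```

{"op": "apply_moves", "data": {
  "moves": [
    [[0, 0, 0.0005], 0],
    [[0, 0, 0.0003], 0],
    [[0, 0, 0], 0]
  ]
}}

```text
time_s: 29.58
tcp_pos: [0.4609, 0.3301, 0.0284]
ee_rot: [[0.0, -1.0, 0.0], [-1.0, -0.0, -0.0], [0.0, -0.0, -1.0]]
wrist_force: [-2.0, -0.0, 3.0]
gripper_width: 0.495
gripper_force: 30.0
```

{"op": "apply_moves", "data": {
  "moves": [
    [[0, 0, 0.0003], 0],
    [[0, 0, 0.0003], 0],
    [[0, 0, 0], 0]
  ]
}}

```text
time_s: 29.83
tcp_pos: [0.4609, 0.3301, 0.0283]
ee_rot: [[0.0, -1.0, 0.0], [-1.0, -0.0, -0.0], [0.0, -0.0, -1.0]]
wrist_force: [-2.7, -1.2, 6.8]
gripper_width: 0.501
gripper_force: 30.0
```

{"op": "apply_moves", "data": {
  "moves": [
    [[0, 0, -0.001], 0],
    [[0, 0, 0], 0],
    [[0, 0, 0], 0],
    [[0, 0, 0], 0],
    [[0, 0, 0], 0]
  ],
  "hand": 0.066
}}

```text
time_s: 30.25
tcp_pos: [0.4609, 0.33, 0.0281]
ee_rot: [[-0.0, -1.0, -0.0], [-1.0, 0.0, -0.0], [0.0, 0.0, -1.0]]
wrist_force: [-0.6, 0.0, 0.2]
gripper_width: 0.731
gripper_force: 0.0
```

{"op": "apply_moves", "data": {
  "moves": [
    [[0, 0, -0.01], 0],
    [[0, 0, -0.025], 0],
    [[0, 0, -0.034], 0],
    [[0, 0, -0.034], 0],
    [[0, 0, -0.034], 0]
  ]
}}

```text
time_s: 30.67
tcp_pos: [0.4608, 0.3297, 0.1675]
ee_rot: [[0.0, -1.0, 0.0], [-1.0, -0.0, -0.0], [0.0, -0.0, -1.0]]
wrist_force: [0.6, 1.1, -1.4]
gripper_width: 0.757
gripper_force: 0.0
```

{"op": "apply_moves", "data": {
  "moves": [
    [[0.01, -0.005, -0.034], 0],
    [[0.022, -0.011, -0.02], 0],
    [[0.03, -0.015, -0.004], 0],
    [[0.03, -0.015, 0], 0],
    [[0.03, -0.015, 0], 0]
  ]
}}

```text
time_s: 31.08
tcp_pos: [0.5223, 0.2071, 0.2252]
ee_rot: [[0.001, -1.0, 0.002], [-1.0, -0.001, 0.002], [-0.002, -0.002, -1.0]]
wrist_force: [0.7, -0.7, -0.3]
gripper_width: 0.756
gripper_force: 0.0
```

{"op": "apply_moves", "data": {
  "moves": [
    [[0.03, -0.015, 0], 0],
    [[0.03, -0.015, 0], 0],
    [[0.03, -0.015, 0], 0],
    [[0.03, -0.015, 0], 0],
    [[0.03, -0.015, 0], 0]
  ]
}}

```text
time_s: 31.5
tcp_pos: [0.5973, 0.0564, 0.2242]
ee_rot: [[0.0, -1.0, 0.001], [-1.0, -0.0, 0.0], [-0.0, -0.001, -1.0]]
wrist_force: [0.7, 1.0, 0.9]
gripper_width: 0.762
gripper_force: 0.0
```

{"op": "apply_moves", "data": {
  "moves": [
    [[0.03, -0.015, 0], 0],
    [[0.02, -0.01, 0], 0],
    [[0.008, -0.003, 0], 0],
    [[0, 0, 0], 0],
    [[0, 0, 0], 0]
  ]
}}

```text
time_s: 31.92
tcp_pos: [0.6246, 0.0001, 0.2235]
ee_rot: [[-0.001, -1.0, -0.0], [-1.0, 0.001, 0.0], [-0.0, 0.0, -1.0]]
wrist_force: [-0.0, 0.4, -0.4]
gripper_width: 0.762
gripper_force: 0.0
```

```bash
cat > lid.py <<'E'
from fit import *
np.set_printoptions(precision=4,suppress=True)
s=r.sense();print(s["time_s"],s["tcp_pos"])
for n in ("wrist","scene","side"):
    c=imaging.capture(n);f=c["frame"].astype(int)
    m=((f[...,2]>80)&(f[...,2]>1.8*f[...,1])&(f[...,2]>1.8*f[...,0])).astype(np.uint8)
    k,l,st,ce=cv2.connectedComponentsWithStats(m)
    for i in range(1,k):
        X=onz(c,ce[i],.082)
        if st[i,4]>3 and np.linalg.norm(X[:2]-[.634,-.006])<.06: print(n,"red",X[:2],st[i,4],ce[i])
    if n=="wrist": cw=c; cv2.imwrite("pics/w2.png",cv2.resize(c["frame"],(640,480)))
print(fit([cw],"canister_lid",(.634,-.007),False))
g=np.array(models.cut_out(cw,"canister_lid")[0]["region"],np.uint8);cn=max(cv2.findContours(g,0,1)[0],key=cv2.contourArea).reshape(-1,2).astype(float)
P=np.array([onz(cw,q,.062)[:2] for q in cn]);print("top",cv2.minEnclosingCircle(P.astype(np.float32)),g.sum())
print(fit([imaging.capture("scene"),imaging.capture("side")],"amber_bottle",(.461,.33)))
E
python3 lid.py
```

```text
31.9167 [0.6246 0.0001 0.2235]
wrist red [ 0.6492 -0.0258] 76 [233.0263 158.3026]
wrist red [0.6176 0.0082] 69 [261.5362 188.0435]
scene red [0.6201 0.0127] 25 [269.88 179.2 ]
scene red [ 0.6581 -0.0252] 65 [257.     196.2769]
side red [ 0.6498 -0.0224] 16 [227.8125 165.    ]
side red [0.6122 0.0175] 40 [228.85  182.725]
(array([ 0.6342, -0.0087,  0.0006]), np.float64(0.008913710895233773), 1)
top ((0.6337518692016602, -0.01142425462603569), 0.03863128274679184) 2986
(array([ 0.4743,  0.3277, -0.038 ]), np.float64(0.00564359701990764), 1)
```

View pics/w2.png

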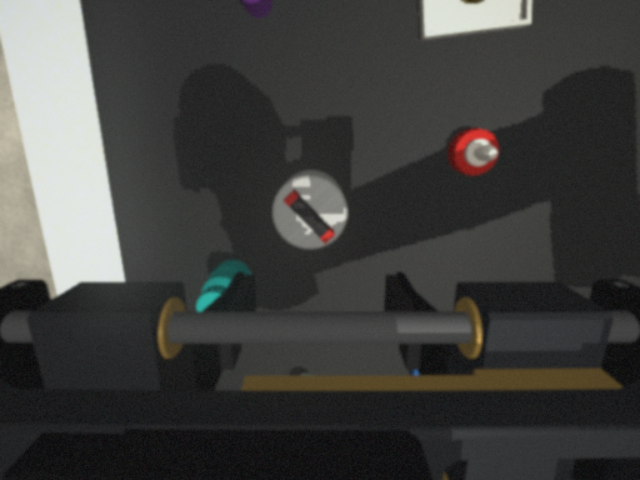

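The lid is at (310,208) with its bar running (290,198)–(328,236), so −47°. The wrist and fixed views agree on the lid-to-base displacement, (−0.177, +0.248). Gripping the bar at yaw +43°.

{"op": "apply_moves", "data": {
  "moves": [
    [[0.007, -0.0088, 0], 0],
    [[0, 0, 0.01], -7.16],
    [[0, 0, 0.02], -7.16],
    [[0, 0, 0.02], -7.16],
    [[0, 0, 0.02], -7.16]
  ],
  "hand": 0.04
}}

```text
time_s: 32.78
tcp_pos: [0.6345, -0.0075, 0.1527]
ee_rot: [[0.484, -0.875, 0.001], [-0.875, -0.484, 0.0], [0.0, -0.001, -1.0]]
wrist_force: [0.7, -0.4, 0.5]
gripper_width: 0.497
gripper_force: 0.0
```

{"op": "apply_moves", "data": {
  "moves": [
    [[0, 0, 0.02], -7.16],
    [[0, 0, 0.02], -7.16],
    [[0, 0, 0.01], 0],
    [[0, 0, 0], 0],
    [[0, 0, 0], 0]
  ]
}}

```text
time_s: 33.2
tcp_pos: [0.6342, -0.0073, 0.1033]
ee_rot: [[0.68, -0.734, -0.0], [-0.734, -0.68, -0.001], [0.0, 0.001, -1.0]]
wrist_force: [-0.6, -0.2, 0.7]
gripper_width: 0.459
gripper_force: 0.0
```

```bash
python3 - <<'E'
from h import *
np.set_printoptions(precision=4,suppress=True)
s=r.sense();print(s["time_s"],s["tcp_pos"],s["ee_rot"],s["joints"])
a=imaging.capture("scene")["frame"][120:240,190:340];b=imaging.capture("wrist")["frame"]
cv2.imwrite("pics/p7.png",np.hstack([cv2.resize(a,(400,300),interpolation=cv2.INTER_CUBIC),cv2.resize(b,(400,300))]))
E
```

```text
33.2 [ 0.6342 -0.0073  0.1033] [[ 0.6796 -0.7336 -0.0002]
 [-0.7336 -0.6796 -0.0006]
 [ 0.0003  0.0006 -1.    ]] [ 13.9476  28.7127  -7.0181   0.0375 -54.289   28.8438]
```

View pics/p7.png

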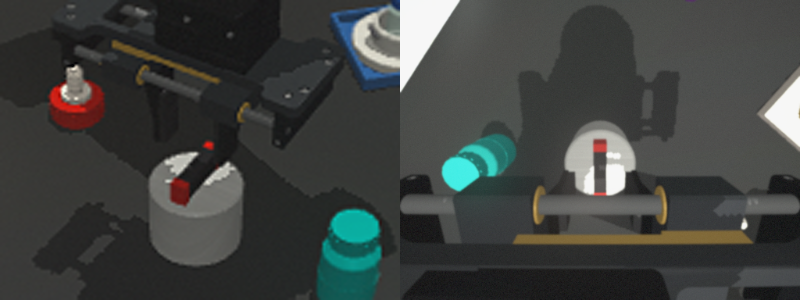

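The bar is vertical between the fingers (right panel 600,165). Descending and gripping.

{"op": "apply_moves", "data": {
  "moves": [
    [[0, 0, 0.014], 0],
    [[0, 0, 0.014], 0],
    [[0, 0, 0.006], 0],
    [[0, 0, 0.003], 0],
    [[0, 0, 0], 0]
  ]
}}

```text
time_s: 33.72
tcp_pos: [0.6339, -0.007, 0.0666]
ee_rot: [[0.681, -0.732, 0.0], [-0.732, -0.681, -0.0], [0.0, -0.0, -1.0]]
wrist_force: [-0.5, 0.5, 0.4]
gripper_width: 0.459
gripper_force: 0.0
```

{"op": "apply_moves", "data": {
  "moves": [
    [[0, 0, 0], 0],
    [[0, 0, 0], 0],
    [[0, 0, 0], 0],
    [[0, 0, 0], 0],
    [[0, 0, 0], 0]
  ],
  "hand": 0.0
}}

```text
time_s: 34.13
tcp_pos: [0.6339, -0.0069, 0.0667]
ee_rot: [[0.681, -0.732, 0.001], [-0.732, -0.681, 0.0], [0.0, -0.001, -1.0]]
wrist_force: [0.9, 0.3, -0.6]
gripper_width: 0.169
gripper_force: 0.0
```

{"op": "apply_moves", "data": {
  "moves": [
    [[0, 0, 0], 0],
    [[0, 0, 0], 0],
    [[0, 0, 0], 0],
    [[0, 0, 0], 0]
  ]
}}

```text
time_s: 34.47
tcp_pos: [0.6341, -0.0068, 0.0666]
ee_rot: [[0.682, -0.732, 0.001], [-0.732, -0.682, 0.0], [0.001, -0.001, -1.0]]
wrist_force: [1.4, 0.9, 0.8]
gripper_width: 0.134
gripper_force: 30.0
```

```bash
python3 w.py scene,side canister_lid .634 -.006;python3 w.py scene canister_lid .634 -.006 0;python3 w.py side canister_lid .634 -.006 0; python3 w.py wrist canister_lid .634 -.006 0
```

```text
canister_lid [ 0.6547 -0.0258 -0.0336] 0.04894577608795243 1
34.6667 [ 0.6341 -0.0068  0.0666] 0.13720531683769374 [1.8883 1.1302 1.1853]
canister_lid [ 0.6346 -0.0057  0.0015] 0.14697135850405801 1
34.7667 [ 0.634  -0.0068  0.0666] 0.13472732994477438 [1.1283 1.1672 1.364 ]
canister_lid [ 0.6338 -0.0055  0.0034] 0.1360211282585348 1
34.8667 [ 0.634  -0.0068  0.0666] 0.1356359220262056 [1.6139 0.7886 1.5664]
canister_lid [ 0.6348 -0.0083  0.0045] 0.7249483168534893 1
34.9667 [ 0.634  -0.0068  0.0666] 0.13271100682502177 [1.2884 0.7514 2.0183]
```

{"op": "apply_moves", "data": {
  "moves": [
    [[0, 0, -0.006], 0],
    [[0, 0, -0.02], 0],
    [[0, 0, -0.03], 0],
    [[0, 0, -0.035], 0],
    [[0, 0, -0.03], 0]
  ]
}}

```text
time_s: 35.38
tcp_pos: [0.6323, -0.0075, 0.1879]
ee_rot: [[0.681, -0.732, -0.004], [-0.732, -0.681, -0.001], [-0.002, 0.003, -1.0]]
wrist_force: [1.6, 0.6, -2.3]
gripper_width: 0.138
gripper_force: 30.0
```

{"op": "apply_moves", "data": {
  "moves": [
    [[0, 0, -0.005], 4],
    [[0, 0, 0], 6],
    [[0, 0, 0], 6],
    [[0, 0, 0], 4],
    [[0, 0, 0], 0]
  ]
}}

```text
time_s: 35.8
tcp_pos: [0.6321, -0.0074, 0.1911]
ee_rot: [[0.388, -0.922, -0.004], [-0.922, -0.388, -0.0], [-0.001, 0.004, -1.0]]
wrist_force: [0.5, 0.8, -3.1]
gripper_width: 0.14
gripper_force: 30.0
```

{"op": "apply_moves", "data": {
  "moves": [
    [[-0.012, 0.003, 0], 0],
    [[-0.022, 0.005, 0], 0],
    [[-0.027, 0.006, 0], 0],
    [[-0.027, 0.006, 0], 0],
    [[-0.027, 0.006, 0], 0]
  ]
}}

```text
time_s: 36.22
tcp_pos: [0.5629, 0.0894, 0.1916]
ee_rot: [[0.391, -0.92, -0.002], [-0.92, -0.391, -0.001], [-0.0, 0.002, -1.0]]
wrist_force: [0.5, 0.3, -3.0]
gripper_width: 0.133
gripper_force: 30.0
```

{"op": "apply_moves", "data": {
  "moves": [
    [[-0.027, 0.006, 0], 0],
    [[-0.027, 0.006, 0], 0],
    [[-0.027, 0.006, 0], 0],
    [[-0.027, 0.006, 0], 0],
    [[-0.027, 0.006, 0], 0]
  ]
}}

```text
time_s: 36.63
tcp_pos: [0.4825, 0.202, 0.1919]
ee_rot: [[0.392, -0.92, -0.002], [-0.92, -0.392, -0.001], [0.0, 0.002, -1.0]]
wrist_force: [0.2, -1.0, -2.6]
gripper_width: 0.135
gripper_force: 30.0
```

{"op": "apply_moves", "data": {
  "moves": [
    [[-0.024, 0.005, 0], 0],
    [[-0.016, 0.004, 0], 0],
    [[-0.008, 0.002, 0], 0],
    [[0, 0, 0], 0],
    [[0, 0, 0], 0]
  ]
}}

```text
time_s: 37.05
tcp_pos: [0.4554, 0.241, 0.1922]
ee_rot: [[0.391, -0.92, -0.001], [-0.92, -0.391, -0.001], [0.0, 0.001, -1.0]]
wrist_force: [-0.9, -0.4, -3.5]
gripper_width: 0.133
gripper_force: 30.0
```

```bash
cat > go.py <<'E'
from h import *
import sys
np.set_printoptions(precision=4,suppress=True)
T=np.array([.4562,.2412])
P=[];
for i in range(3):
    imaging.capture("scene"); P.append(np.array(r.sense()["tcp_pos"]))
s=r.sense();R=np.array(s["ee_rot"]);p=np.mean(P,0);d=R.T@np.array([*(T-p[:2]),0]);print(s["time_s"],p,np.degrees(np.arctan2(-R[1,1],-R[0,1])),"tool shift",d,s["wrist_force"],s["gripper_width"],s["moment"])
E
python3 go.py
```

```text
37.2 [0.4559 0.2405 0.1922] 22.90172536787504 tool shift [-0.0005 -0.0005 -0.    ] [-0.1324 -0.8313 -2.1145] 0.13439365975740455 [-0.0288  0.037  -0.024 ]
```

{"op": "apply_moves", "data": {
  "moves": [
    [[-0.0005, -0.0005, 0.01], 0],
    [[0, 0, 0.02], 0],
    [[0, 0, 0.022], 0],
    [[0, 0, 0.018], 0],
    [[0, 0, 0.01], 0]
  ]
}}

```text
time_s: 37.62
tcp_pos: [0.455, 0.2402, 0.1094]
ee_rot: [[0.389, -0.921, -0.004], [-0.921, -0.389, -0.003], [0.001, 0.005, -1.0]]
wrist_force: [-0.2, -0.7, -2.5]
gripper_width: 0.137
gripper_force: 30.0
```

{"op": "apply_moves", "data": {
  "moves": [
    [[0, 0, 0.003], 0],
    [[0, 0, 0], 0],
    [[0, 0, 0], 0]
  ]
}}

```text
time_s: 37.87
tcp_pos: [0.4568, 0.2422, 0.11]
ee_rot: [[0.39, -0.921, 0.001], [-0.921, -0.39, 0.001], [-0.0, -0.001, -1.0]]
wrist_force: [0.2, 0.5, -2.7]
gripper_width: 0.135
gripper_force: 30.0
```

```bash
python3 go.py; python3 - <<'E'
from h import *
a=imaging.capture("scene")["frame"][75:180,290:420];b=imaging.capture("wrist")["frame"]
cv2.imwrite("pics/p8.png",np.hstack([cv2.resize(a,(400,300),interpolation=cv2.INTER_CUBIC),cv2.resize(b,(400,300))]))
E
```

```text
38.0167 [0.4568 0.2425 0.1104] 22.966859688789032 tool shift [ 0.001  0.001 -0.   ] [-0.2036 -0.4602 -2.5648] 0.130593019689164 [-0.0345  0.0285 -0.0111]
```

View pics/p8.png

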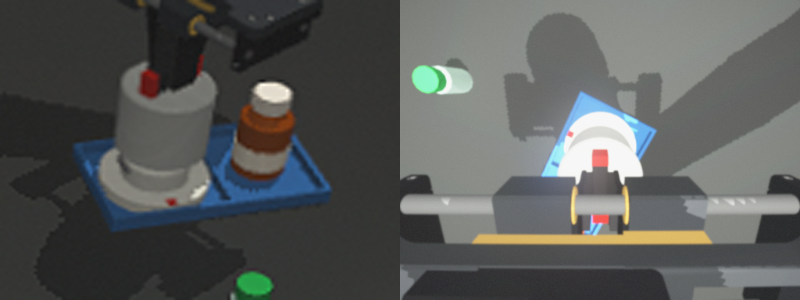

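The lid is centred above the neck (left panel 165,100 over 157,178) and the amber bottle stands in its compartment (263,130). Lowering with force watch.

{"op": "apply_moves", "data": {
  "moves": [
    [[0.001, 0.001, 0.002], 0],
    [[0, 0, 0.002], 0],
    [[0, 0, 0.002], 0],
    [[0, 0, 0.001], 0],
    [[0, 0, 0], 0]
  ]
}}

```text
time_s: 38.53
tcp_pos: [0.4553, 0.2404, 0.1019]
ee_rot: [[0.39, -0.921, -0.001], [-0.921, -0.39, -0.001], [0.0, 0.001, -1.0]]
wrist_force: [0.4, 0.7, -2.9]
gripper_width: 0.132
gripper_force: 30.0
```

{"op": "apply_moves", "data": {
  "moves": [
    [[0, 0, 0.001], 0],
    [[0, 0, 0.001], 0],
    [[0, 0, 0.001], 0],
    [[0, 0, 0.001], 0],
    [[0, 0, 0], 0]
  ]
}}

```text
time_s: 38.95
tcp_pos: [0.4553, 0.2405, 0.0981]
ee_rot: [[0.39, -0.921, -0.0], [-0.921, -0.39, -0.0], [0.0, 0.001, -1.0]]
wrist_force: [0.5, -0.5, -2.6]
gripper_width: 0.132
gripper_force: 30.0
```

```bash
python3 go.py
```

```text
39.1 [0.4555 0.2406 0.0983] 22.96230389859059 tool shift [-0.0002 -0.0009  0.    ] [-0.2548  1.0002 -2.8559] 0.13294163312346932 [-0.0456  0.0346  0.016 ]
```

{"op": "apply_moves", "data": {
  "moves": [
    [[0, -0.0007, 0.001], 0],
    [[0, 0, 0.001], 0],
    [[0, 0, 0.001], 0],
    [[0, 0, 0.001], 0],
    [[0, 0, 0], 0]
  ]
}}

```text
time_s: 39.52
tcp_pos: [0.456, 0.2408, 0.094]
ee_rot: [[0.39, -0.921, -0.001], [-0.921, -0.39, -0.0], [0.0, 0.001, -1.0]]
wrist_force: [-0.0, 0.2, -2.0]
gripper_width: 0.136
gripper_force: 30.0
```

{"op": "apply_moves", "data": {
  "moves": [
    [[0, 0, 0.001], 0],
    [[0, 0, 0.001], 0],
    [[0, 0, 0.001], 0],
    [[0, 0, 0.001], 0],
    [[0, 0, 0], 0]
  ]
}}

```text
time_s: 39.93
tcp_pos: [0.456, 0.2408, 0.0901]
ee_rot: [[0.39, -0.921, -0.0], [-0.921, -0.39, -0.0], [0.0, 0.0, -1.0]]
wrist_force: [-0.2, -0.2, -3.0]
gripper_width: 0.136
gripper_force: 30.0
```

```bash
python3 go.py
```

```text
40.0833 [0.4561 0.2409 0.0903] 22.9638013917425 tool shift [-0.0003 -0.0002 -0.    ] [ 0.4298  0.6977 -2.4824] 0.1368128594005113 [-0.0156  0.037   0.0135]
```

{"op": "apply_moves", "data": {
  "moves": [
    [[0, 0, 0.001], 0],
    [[0, 0, 0.001], 0],
    [[0, 0, 0.001], 0],
    [[0, 0, 0.001], 0],
    [[0, 0, 0], 0]
  ]
}}

```text
time_s: 40.5
tcp_pos: [0.456, 0.2408, 0.0861]
ee_rot: [[0.39, -0.921, -0.0], [-0.921, -0.39, -0.0], [0.0, 0.001, -1.0]]
wrist_force: [0.4, 0.4, -3.5]
gripper_width: 0.139
gripper_force: 30.0
```

{"op": "apply_moves", "data": {
  "moves": [
    [[0, 0, 0.001], 0],
    [[0, 0, 0.001], 0],
    [[0, 0, 0.001], 0],
    [[0, 0, 0.001], 0],
    [[0, 0, 0], 0]
  ]
}}

```text
time_s: 40.92
tcp_pos: [0.456, 0.2408, 0.0821]
ee_rot: [[0.39, -0.921, -0.0], [-0.921, -0.39, -0.0], [0.0, 0.001, -1.0]]
wrist_force: [-0.6, -0.0, -2.7]
gripper_width: 0.136
gripper_force: 30.0
```

{"op": "apply_moves", "data": {
  "moves": [
    [[0, 0, 0.0005], 0],
    [[0, 0, 0.0005], 0],
    [[0, 0, 0.0], 0]
  ]
}}

```text
time_s: 41.17
tcp_pos: [0.4561, 0.2409, 0.0813]
ee_rot: [[0.39, -0.921, -0.0], [-0.921, -0.39, -0.0], [0.0, 0.0, -1.0]]
wrist_force: [0.5, 0.8, -2.5]
gripper_width: 0.133
gripper_force: 30.0
```

{"op": "apply_moves", "data": {
  "moves": [
    [[0, 0, 0.0004], 0],
    [[0, 0, 0.0], -4],
    [[0, 0, 0.0], -5],
    [[0, 0, 0.0], -6],
    [[0, 0, 0.0], -6]
  ]
}}

```text
time_s: 41.58
tcp_pos: [0.4561, 0.2409, 0.081]
ee_rot: [[0.698, -0.716, 0.0], [-0.716, -0.698, 0.0], [-0.0, -0.0, -1.0]]
wrist_force: [0.4, -0.7, -1.9]
gripper_width: 0.137
gripper_force: 30.0
```

{"op": "apply_moves", "data": {
  "moves": [
    [[0, 0, 0], -6],
    [[0, 0, 0.0], -6],
    [[0, 0, 0.0], -6],
    [[0, 0, 0.0], 0]
  ]
}}

```text
time_s: 41.92
tcp_pos: [0.4562, 0.241, 0.081]
ee_rot: [[0.883, -0.468, 0.0], [-0.468, -0.883, 0.0], [0.0, -0.0, -1.0]]
wrist_force: [-0.2, -1.1, -1.9]
gripper_width: 0.134
gripper_force: 30.0
```

```bash
python3 go.py
```

```text
42.0667 [0.4561 0.2409 0.081 ] 61.81972787564647 tool shift [-0.0001 -0.0003 -0.    ] [ 0.0536 -0.6258 -3.4198] 0.13401179363367247 [-0.083   0.0629  0.0064]
```

{"op": "apply_moves", "data": {
  "moves": [
    [[0, 0, 0], -6],
    [[0, 0, 0.0], -6],
    [[0, 0, 0.0], -6],
    [[0, 0, 0.0], -6],
    [[0, 0, 0], 0]
  ]
}}

```text
time_s: 42.48
tcp_pos: [0.4561, 0.2409, 0.081]
ee_rot: [[0.998, -0.07, 0.0], [-0.07, -0.998, 0.0], [0.0, -0.0, -1.0]]
wrist_force: [0.4, -0.5, -3.0]
gripper_width: 0.136
gripper_force: 30.0
```

{"op": "apply_moves", "data": {
  "moves": [
    [[0, 0, 0.0005], 0],
    [[0, 0, 0.0003], 0],
    [[0, 0, 0.0], 0]
  ]
}}

```text
time_s: 42.73
tcp_pos: [0.4562, 0.2411, 0.0805]
ee_rot: [[0.997, -0.072, 0.0], [-0.072, -0.997, 0.0], [0.0, -0.0, -1.0]]
wrist_force: [-0.6, 0.7, 0.7]
gripper_width: 0.135
gripper_force: 30.0
```

```bash
python3 go.py
```

```text
42.8833 [0.4562 0.2411 0.0805] 85.91020901119737 tool shift [-0.     -0.0001  0.    ] [-1.3484  0.7347  2.079 ] 0.13668172875963625 [-0.0541  0.4909 -0.0561]
```

{"op": "apply_moves", "data": {
  "moves": [
    [[0, 0, 0], 0],
    [[0, 0, 0.0], 0],
    [[0, 0, 0.0], 0],
    [[0, 0, 0.0], 0],
    [[0, 0, 0], 0]
  ],
  "hand": 0.045
}}

```text
time_s: 43.3
tcp_pos: [0.4562, 0.2409, 0.0801]
ee_rot: [[0.998, -0.071, 0.0], [-0.071, -0.998, 0.0], [0.0, -0.0, -1.0]]
wrist_force: [-0.1, 0.3, -0.6]
gripper_width: 0.427
gripper_force: 0.0
```

{"op": "apply_moves", "data": {
  "moves": [
    [[0, 0, -0.004], 0],
    [[0, 0, -0.01], 0],
    [[0, 0, -0.03], 0],
    [[0, 0, -0.035], 0],
    [[0, 0, -0.035], 0]
  ]
}}

```text
time_s: 43.72
tcp_pos: [0.4559, 0.2405, 0.1961]
ee_rot: [[0.998, -0.07, -0.0], [-0.07, -0.998, -0.001], [-0.0, 0.001, -1.0]]
wrist_force: [0.6, 1.1, 0.6]
gripper_width: 0.514
gripper_force: 0.0
```

{"op": "apply_moves", "data": {
  "moves": [
    [[0, 0.02, -0.02], 0],
    [[0, 0.03, -0.01], 0],
    [[0, 0.03, 0], 0],
    [[0, 0.03, 0], 0],
    [[0, 0.03, 0], 0]
  ]
}}

```text
time_s: 44.13
tcp_pos: [0.446, 0.1001, 0.2256]
ee_rot: [[0.998, -0.07, 0.002], [-0.07, -0.998, 0.001], [0.002, -0.001, -1.0]]
wrist_force: [1.1, 0.0, -0.6]
gripper_width: 0.515
gripper_force: 0.0
```

{"op": "apply_moves", "data": {
  "moves": [
    [[0, 0.03, 0], 0],
    [[0, 0.03, 0], 0],
    [[0, 0.03, 0], 0],
    [[0, 0.015, 0], 0],
    [[0, 0, 0], 0]
  ]
}}

```text
time_s: 44.55
tcp_pos: [0.4383, -0.0058, 0.2251]
ee_rot: [[0.997, -0.074, 0.001], [-0.074, -0.997, 0.0], [0.001, -0.0, -1.0]]
wrist_force: [0.1, 0.3, -0.5]
gripper_width: 0.513
gripper_force: 0.0
```

```bash
python3 - <<'E'
from fit import *
np.set_printoptions(precision=4,suppress=True)
s=r.sense();print(s["time_s"],s["tcp_pos"])
a=imaging.capture("scene");b=imaging.capture("side");cs=[a,b]
print(s["time_s"])
def lidfit(z):
    pass
for n,g in dict(clear_bottle=(.488,-.308),dose_logger=(.4776,-.222),amber_bottle=(.461,.33),green_vial=(.6415,.233),hose_cap=(.463,-.0617)).items(): print(n,fit(cs,n,g))
L=regs(cs,"canister_lid",(.456,.242));print([round(i,2) for *_,i in L])
for c in cs:
    m=sil(c,"canister_lid",[.456,.2422,.014]); 
    for z in (.008,.014,.020): 
        print(z,[round(float(((sil(c,"canister_lid",[.456,.2422,z])>.5)&np.array(o["region"],bool)).sum()/((sil(c,"canister_lid",[.456,.2422,z])>.5)|np.array(o["region"],bool)).sum()),3) for o in models.cut_out(c,"canister_lid")[:1]])
    f=c["frame"].astype(int);mm=((f[...,2]>80)&(f[...,2]>1.8*f[...,1])&(f[...,2]>1.8*f[...,0])).astype(np.uint8)
    k,l,st,ce=cv2.connectedComponentsWithStats(mm)
    for i in range(1,k):
        X=onz(c,ce[i],.096)
        if st[i,4]>3 and np.linalg.norm(X[:2]-[.456,.242])<.05: print("red",X[:2],st[i,4],ce[i])
x=cv2.resize(a["frame"][80:230,60:420],(600,250),interpolation=cv2.INTER_CUBIC);y=cv2.resize(b["frame"][260:384,120:270],(400,330),interpolation=cv2.INTER_CUBIC)
o=np.zeros((590,600,3),np.uint8);o[:250]=x;o[255:585,:400]=y;cv2.imwrite("pics/p9.png",o)
E
```

```text
44.55 [ 0.4383 -0.0058  0.2251]
44.55
clear_bottle (array([ 0.4863, -0.308 ,  0.0018]), np.float64(0.30988114389982435), 2)
dose_logger (array([ 0.4763, -0.2196,  0.0029]), np.float64(0.0725634482855328), 2)
amber_bottle (array([0.4597, 0.3334, 0.0039]), np.float64(0.10675593328710373), 2)
green_vial (array([ 0.6415,  0.2331, -0.0007]), np.float64(0.2143199678921056), 2)
hose_cap (array([ 0.4632, -0.06  ,  0.0008]), np.float64(0.09521563948922424), 2)
[np.float64(0.72), np.float64(0.87)]
0.008 [0.824]
0.014 [0.867]
0.02 [0.853]
red [0.4302 0.2452] 16 [340.25   101.3125]
red [0.4883 0.2355] 48 [346.4583 116.4167]
0.008 [0.937]
0.014 [0.965]
0.02 [0.926]
red [0.4787 0.2421] 44 [201.9091 289.9091]
red [0.4297 0.2467] 61 [221.7869 309.082 ]
```

View pics/p9.png

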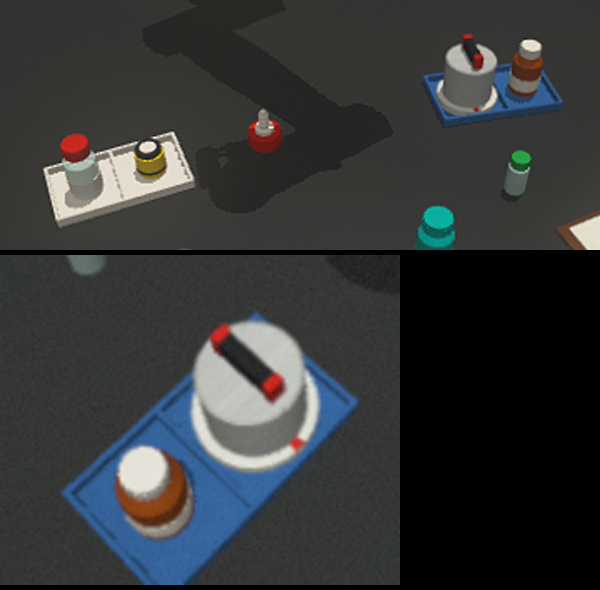

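Both views show everything in place. The lid is down on the flange with its bar (215,335)–(270,390) in line with the red mark (297,443). Amber (150,490), clear bottle and logger stand in their compartments, and green vial and hose cap haven't moved. Handing in.

```bash
python3 -c "
from station import r
print(r.finish_job())"
```

```text
the job is handed in; nothing more can be done
None
```

Both kits are made up as asked and the job was handed in at about 45 s of the 131 s allowed; the final camera check showed everything in place, but the hand-in call returned no verdict.

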